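# Put the breakfast eggs on in the egg cooker

## Task

Get the breakfast eggs on: take the clear lid off the egg cooker and lay it aside on the cork mat or any free spot, then move every egg from the wooden egg rack into the cooker, one to a wire ring, standing upright with the pointed end down as it stands in the rack, and let each egg settle in its ring before you let go of it; an egg must never be dropped. Then set the lid squarely back down inside the cooker's rim and, last of all, roll the timer wheel by its top edge three clicks on from off, pushing the top edge towards the cooker's bowl. Leave the other things on the draining board where they are.

Things in the scene. Friction and masses are not known exactly. Their poses are not given: they have to be found in the camera images.
- egg0_mid (a point): a brown hen's egg, 61 mm high, 45 mm across, 62 g, pointed end down in a rack ring at the start; None if missing in this run. This point is half-way up on its axis; z points from pointed to blunt end (up). The widest level is 4 mm above this point: grip there. In a ring (rack or cooker) the wire's middle lies 17 mm below this point
- egg1_mid (a point): a brown hen's egg, 61 mm high, 45 mm across, 62 g, pointed end down in a rack ring at the start; None if missing in this run. This point is half-way up on its axis; z points from pointed to blunt end (up). The widest level is 4 mm above this point: grip there. In a ring (rack or cooker) the wire's middle lies 17 mm below this point
- egg2_mid (a point): a brown hen's egg, 61 mm high, 45 mm across, 62 g, pointed end down in a rack ring at the start; None if missing in this run. This point is half-way up on its axis; z points from pointed to blunt end (up). The widest level is 4 mm above this point: grip there. In a ring (rack or cooker) the wire's middle lies 17 mm below this point
- egg3_mid (a point): a brown hen's egg, 61 mm high, 45 mm across, 62 g, pointed end down in a rack ring at the start; None if missing in this run. This point is half-way up on its axis; z points from pointed to blunt end (up). The widest level is 4 mm above this point: grip there. In a ring (rack or cooker) the wire's middle lies 17 mm below this point
- egg4_mid (a point): a brown hen's egg, 61 mm high, 45 mm across, 62 g, pointed end down in a rack ring at the start; None if missing in this run. This point is half-way up on its axis; z points from pointed to blunt end (up). The widest level is 4 mm above this point: grip there. In a ring (rack or cooker) the wire's middle lies 17 mm below this point
- egg_rack: fixed rack: beech board 320 x 74 x 12 mm with five chrome wire rings (inner diameter 36 mm, wire 3 mm, its middle 32 mm above the board's underside) in a row along its x axis at x = -124, -62, 0, 62, 124 mm; origin at the centre of the underside, z up. Grip eggs across the row (fingers closing along its y axis)
- cooker_ring0 (a point): centre of one of the cooker's five wire egg rings (inner diameter 36 mm, outer 43 mm), at the wire's middle, 18 mm above the cooker's floor; they stand in a circle, 62 mm from the cooker's axis, 73 mm apart. A seated egg's middle is 17 mm above this point. Fingers closing at right angles to the line from axis to ring clear the other eggs
- cooker_ring1 (a point): centre of one of the cooker's five wire egg rings (inner diameter 36 mm, outer 43 mm), at the wire's middle, 18 mm above the cooker's floor; they stand in a circle, 62 mm from the cooker's axis, 73 mm apart. A seated egg's middle is 17 mm above this point. Fingers closing at right angles to the line from axis to ring clear the other eggs
- cooker_ring2 (a point): centre of one of the cooker's five wire egg rings (inner diameter 36 mm, outer 43 mm), at the wire's middle, 18 mm above the cooker's floor; they stand in a circle, 62 mm from the cooker's axis, 73 mm apart. A seated egg's middle is 17 mm above this point. Fingers closing at right angles to the line from axis to ring clear the other eggs
- cooker_ring3 (a point): centre of one of the cooker's five wire egg rings (inner diameter 36 mm, outer 43 mm), at the wire's middle, 18 mm above the cooker's floor; they stand in a circle, 62 mm from the cooker's axis, 73 mm apart. A seated egg's middle is 17 mm above this point. Fingers closing at right angles to the line from axis to ring clear the other eggs
- cooker_ring4 (a point): centre of one of the cooker's five wire egg rings (inner diameter 36 mm, outer 43 mm), at the wire's middle, 18 mm above the cooker's floor; they stand in a circle, 62 mm from the cooker's axis, 73 mm apart. A seated egg's middle is 17 mm above this point. Fingers closing at right angles to the line from axis to ring clear the other eggs
- cooker_seat (a point): centre of the floor (steel plate) of the fixed white egg cooker, on its axis. Base 208 mm across, floor 42 mm above its underside, rim round the floor 12 mm high and 199 mm across inside: the lid stands on the floor inside it. x axis points away from the timer pod (pod at -x, facing the robot), z up
- wheel_top (a point): fixed point at the very top of the timer wheel's rim, axes as the cooker's: axle along y; push the top edge along +x, towards the bowl. Grey wheel, 48 mm diameter, 14 mm wide, dark ribs and one red, standing 12 mm out of a white pod (56 x 50 x 52 mm), 127 mm from the cooker's axis. Marks on the pod beside the red rib: black = off, grey, grey, green = three clicks
- timer_wheel (a joint): turn of the timer wheel in rad: 0 is off (the start), grows as the top edge is pushed towards the bowl, stop at 2.1. One click is one rib, 0.349 rad (8.4 mm of rim); three clicks are 1.05 rad. It takes about 1 N at the rim, does not spring back and stays where it is left; a fingertip pressed on it with 2 to 5 N and drawn along drags it by friction
- lid_knob (a point): middle of the gripping part of the black knob on the lid: an upright cylinder 26 mm across, from 82 to 116 mm above the lid's foot; this point is 103 mm above the foot. The lid is loose, 0.2 to 0.33 kg
- lid_foot (a point): centre of the foot (open lower edge) of the clear dome lid, 191 mm across with a black band, walls 3 mm, 82 mm high to the top of the dome and 116 mm to the top of the knob; z up. On the cooker it stands on the floor inside the rim with about 3 mm to spare all round, and clears the eggs by some 8 mm; it starts there
- mat_top (a point): centre of the top of a round cork mat, 210 mm across and 5 mm thick, lying fixed on the draining board with free room for the lid
- mug: green ceramic mug, 82 mm across, 95 mm high, handle at its +y side; origin at the centre of its underside; leave alone
- toast_rack: chrome wire toast rack, 160 x 66 x 112 mm, long along its x; origin at the centre of its underside; leave alone
- cake_tin: steel springform cake tin with a side clip, 204 mm across, 70 mm high; origin at the centre of its underside; leave alone
- bowl: upturned cream plastic bowl, 140 mm across, 70 mm high; origin at the centre of its underside; leave alone
- rolling_pin: wooden rolling pin, barrel 47 mm across and 220 mm long, 360 mm over the handles, along its x; origin on the board below its middle; leave alone
- soap_bottle: green washing-up liquid bottle, 66 mm across, 168 mm high; origin at the centre of its underside; leave alone

How it is judged:
By the outcome, as a careful person would: the job done as asked, in the order asked, and still so for the second after the job is handed in, with the robot touching nothing.
Of egg0, egg1, egg2, egg3, egg4 only 3 to 5 are there at a start; the rules pass over those that are not, and their reading is None.
At some moment in a run one of lid may be knocked a few centimetres aside while the robot is not near it.
It also fails if it takes over 210 s, if anything falls off the work surface, if the arm or the gripper's body presses on something with over 40 N, if the wrist force passes 120 N, or if a joint passes its speed limit or range.

## Robot

A 7-joint arm with a two-finger parallel gripper is mounted at the origin on the work surface. World frame = base frame: x ahead of the robot, y to its left, z up, the work surface at z = 0. Lengths are in m, angles in degrees, forces in N, time in s.
With the tool pointing down it reaches from about 0.425 to 0.875 m from the base axis. Payload 4.7 kg.
Tool frame: the origin (TCP) lies at the very end of the fingers, on their centre line; the grasp point (between the pads) lies 19 mm behind it; z points along the fingers, y is the line along which they close (so a half turn about z gives the same grasp; the last joint's range is limited). The gripper opens to 87 mm and grips with 3 to 60 N. Pads are 19 mm wide; open, the fingers measure 117 mm over their backs; the gripper's body (75 mm by 190 mm) begins 51 mm behind the grasp point.
Start: joints at [-72.13, 18.392, -4.016, 83.108, 1.295, 78.541, -3.26], TCP at [0.191, 0.621, 0.223] pointing down, gripper open.
Joint ranges: [-163.93, 163.93], [-17.29, 119.83], [-79.2, 71.16], [3.27, 140.29], [-89.18, 269.18], [5.43, 117.66], [-154.24, 154.24]. Speed limits (degrees/s): [147.25, 147.25, 180, 180, 180, 180, 180].

## Interface

Orientations are given as [roll, pitch, yaw] about the fixed x, y, z axes, in that order (R = Rz(yaw) Ry(pitch) Rx(roll)).
In Python, from cell import telemetry, cams, env gives the robot as it stands.
- The arm moves only by the tool arm_command, never from a script. Its argument "series" is text: rows parted by semicolons, each of 5 numbers parted by spaces: the shift along the tool's x, y, z in mm, then the turn about the tool's z in rad, then the closure in counts, from 0 (fully open) to 255 (shut). A call has 1 to 20 rows; each row shifts and turns the commanded pose from where the row before left it, along the tool's axes as they then stand; what a row does not reach is not made up. A row lasts 1/12 s, in which the tool goes at most 41.7 mm and 7.16 degrees, less where a joint would pass 70% of its speed; a pose out of reach is approached as far as the arm can. A call is refused whole if a number of a shift passes 41.7 or a number of a turn 0.125, either way. A call with a gripper value outside its range is refused whole. The fingers move at their own pace and stop on an object; "squeeze" is the grip in N (left out, the last holds). Time passes only in rows, so rows that do not move let the fingers close. It gives the time, the measured TCP pose, the force, the opening and the grip force at its end, in the units of the state.
- telemetry.get_obs(): the state, without advancing time (a new reading comes with each control period).
- cams.read_camera(name): name is "side" or "top" or "wrist"; returns the picture (400x640x3 uint8, blue, green, red); there is no depth.
- cams.calibration(name): a dict with "K" (3x3 intrinsics, pixels), "origin" and "rotation" of the camera in the world; the wrist camera has in their place "hand_eye" (4x4, takes a point from camera to tool coordinates, whose origin is the TCP and whose axes are the flange's). Camera axes: x right, y down, z forward; pixel columns grow to the right and rows downward; lengths in m; the calibration is good to about 2 mm. A picture is of the moment at which its call begins: read the wrist's pose just before it. calibration takes no time and is no camera call.
- env.sign_off(): hands the job in; it is judged then, once.
The state is a dict: "time_s": time; "qpos": joint angles; "joint_velocities": joint speeds; "effort": joint torques, N m; "tool_pos": TCP position; "tool_rot": TCP orientation; "force": force on the tool from outside, world axes, zero at the start; "wrist_torque": the same for the moment, N m; "grip_width": finger opening in m; "grasp_force": force on a finger pad.
Only numpy, scipy, OpenCV 4.12 (cv2) and the standard library are available. Lean on these libraries where they do the work, as an engineer would, in place of code of your own. Each camera call takes 0.05 s, during which the arm holds its last target. There are 200 camera calls.

## Working session

There is one attempt and no reset: what is moved stays moved. The work goes in short steps, Python scripts to look and compute and a tool call to move; the robot and the scene stay as the last step left them, time stands still between calls to the robot, and variables do not carry over. Pictures are saved under pics/ and viewed, at most 14 in all, crops included, and the job is handed in when it is done.

Besides the shell and the picture viewer there is one more tool, called after "Emit:" in YAML: its name, and indented under it one key for each argument. arm_command: Moves the arm, as the interface text tells. Its arguments: {"type":"object","properties":{"series":{"type":"string"},"squeeze":{"type":"number"}},"required":["series"]}

```bash
ls; mkdir -p pics; python3 - <<'E'
from cell import telemetry,cams,env
import cv2,numpy as np
o=telemetry.get_obs()
for k,v in o.items(): print(k,np.round(v,3))
for n in ("side","top"):
    im=cams.read_camera(n);cv2.imwrite(f"pics/{n}0.png",im)
for n in ("side","top","wrist"):
    c=cams.calibration(n);print(n,{k:np.round(v,4).tolist() for k,v in c.items()})
E
```

```text
pics
time_s 0.0
qpos [-72.13   18.439  -4.016  83.175   1.298  78.54   -3.261]
joint_velocities [-0.058  0.064  0.054 -0.098  0.13   0.011  0.096]
effort [-0.0000e+00 -4.9128e+01 -4.0400e-01 -3.1253e+01 -6.4000e-02  4.4000e-02
  0.0000e+00]
tool_pos [0.191 0.621 0.221]
tool_rot [-1.79891e+02  8.00000e-03  1.62940e+02]
force [ 0.1   -0.072  0.078]
wrist_torque [ 0.017  0.033 -0.007]
grasp_force 0.0
grip_width 0.087
side {'K': [[442.1359, 0.0, 321.7336], [0.0, 442.1359, 200.793], [0.0, 0.0, 1.0]], 'origin': [0.4095, -0.7379, 1.0556], 'rotation': [-140.0716, -0.4714, -11.3315]}
top {'K': [[432.5264, 0.0, 318.714], [0.0, 432.5264, 197.457], [0.0, 0.0, 1.0]], 'origin': [0.3161, -0.0069, 1.2001], 'rotation': [-167.9496, -0.1983, -82.1239]}
wrist {'K': [[297.6076, 0.0, 314.6674], [0.0, 297.6076, 196.5264], [0.0, 0.0, 1.0]], 'hand_eye': [[-0.0009, -0.9601, -0.2796, 0.0754], [1.0, -0.0007, -0.0007, 0.0], [0.0005, -0.2796, 0.9601, -0.1621], [0.0, 0.0, 0.0, 1.0]]}
```

View pics/side0.png

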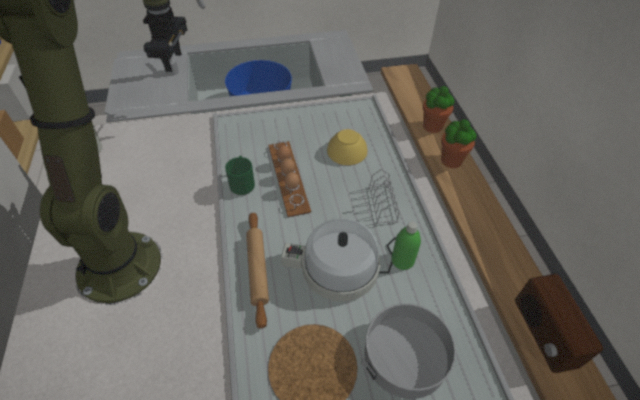

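View pics/top0.png

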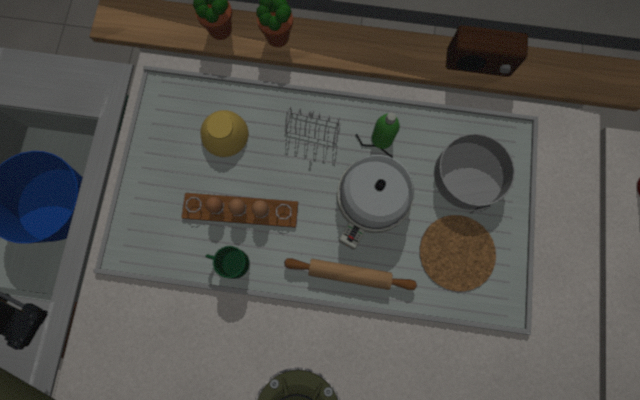

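The pictures show three eggs in the rack's middle rings (top view about (214..260, 207)). The lid is on the cooker with its knob at top (380,185) and side (343,239). The wheel is at top (350,236), and the mat is free at top (458,253).

```bash
cat > h.py <<'E'
from cell import telemetry,cams,env
import cv2,numpy as np
from scipy.spatial.transform import Rotation as R
def cam(n):
    c=cams.calibration(n);K=np.array(c["K"])
    if n=="wrist":
        o=telemetry.get_obs();T=np.eye(4)
        T[:3,:3]=R.from_euler("xyz",o["tool_rot"],degrees=True).as_matrix();T[:3,3]=o["tool_pos"]
        T=T@np.array(c["hand_eye"]);return K,T[:3,:3],T[:3,3]
    return K,R.from_euler("xyz",c["rotation"],degrees=True).as_matrix(),np.array(c["origin"])
def shot(n,f=None):
    C=cam(n);im=cams.read_camera(n)
    if f: cv2.imwrite("pics/"+f,im)
    return C,im
def ray(C,uv):
    d=C[1]@np.linalg.inv(C[0])@np.array([uv[0],uv[1],1.]);return C[2],d/np.linalg.norm(d)
def plane(C,uv,z):
    o,d=ray(C,uv);return o+d*(z-o[2])/d[2]
def tri(Ca,ua,Cb,ub):
    A=[];b=[]
    for C,u in((Ca,ua),(Cb,ub)):
        o,d=ray(C,u);P=np.eye(3)-np.outer(d,d);A.append(P);b.append(P@o)
    p=np.linalg.solve(sum(A),sum(b));e=[np.linalg.norm(P@p-q) for P,q in zip(A,b)]
    return p,max(e)*1000
def proj(C,p):
    q=C[0]@C[1].T@(np.array(p)-C[2]);return q[:2]/q[2]
def blobs(m,roi,amin):
    x0,y0,x1,y1=roi;k=np.zeros_like(m);k[y0:y1,x0:x1]=m[y0:y1,x0:x1]
    n,_,s,c=cv2.connectedComponentsWithStats(k)
    return [(np.round(c[i],1),int(s[i,4]),s[i,:4].tolist()) for i in range(1,n) if s[i,4]>=amin]
E
python3 - <<'E'
from h import *
np.set_printoptions(precision=4,suppress=True)
S=cam("side");T=cam("top");si=cv2.imread("pics/side0.png");ti=cv2.imread("pics/top0.png")
for n,im,kr,mr,er,rr in(("S",si,(325,225,360,255),(250,310,365,400),(255,130,325,225),(0,0,1,1)),("T",ti,(365,170,395,200),(405,205,510,300),(175,185,305,235),(0,0,1,1))):
    h=cv2.cvtColor(im,cv2.COLOR_BGR2HSV)
    print(n,"knob",blobs(cv2.inRange(h,(0,0,0),(180,255,60)),kr,10))
    print("mat",blobs(cv2.inRange(h,(5,60,40),(25,255,255)),mr,500))
    m=cv2.inRange(h,(3,70,40),(20,255,255));print("rack",blobs(m,er,100))
    c=max(cv2.findContours(m[er[1]:er[3],er[0]:er[2]],0,1)[0],key=cv2.contourArea);print(cv2.minAreaRect(c),er)
    print("red",blobs(cv2.inRange(h,(0,120,60),(4,255,255))|cv2.inRange(h,(170,100,60),(180,255,255)),(280,225,365,260),2))
cv2.imwrite("pics/c0.png",np.hstack([cv2.resize(ti[150:260,175:425],None,fx=1.6*2,fy=3.2,interpolation=2)[:, :800]]))
cv2.imwrite("pics/c1.png",cv2.resize(si[130:310,250:410],None,fx=3.2,fy=3.2,interpolation=2))
E
```

```text
S knob [(array([342.5, 238.9]), 93, [339, 233, 8, 13])]
mat [(array([312.3, 364.9]), 5618, [268, 324, 89, 76])]
rack [(array([288.8, 178.8]), 1507, [269, 142, 42, 75])]
((34.408172607421875, 48.159698486328125), (75.03063201904297, 23.69226837158203), 74.8989028930664) (255, 130, 325, 225)
red [(array([289.3, 248.3]), 3, [289, 248, 2, 2])]
T knob [(array([379.8, 184.7]), 97, [375, 179, 11, 12])]
mat [(array([457.4, 252.8]), 4547, [420, 215, 76, 77])]
rack [(array([239.8, 209.5]), 2776, [182, 193, 116, 34])]
((64.5810775756836, 24.486488342285156), (114.23503112792969, 26.15643310546875), 4.573921203613281) (175, 185, 305, 235)
red [(array([350.8, 237. ]), 10, [349, 236, 5, 3])]
```

View pics/c0.png

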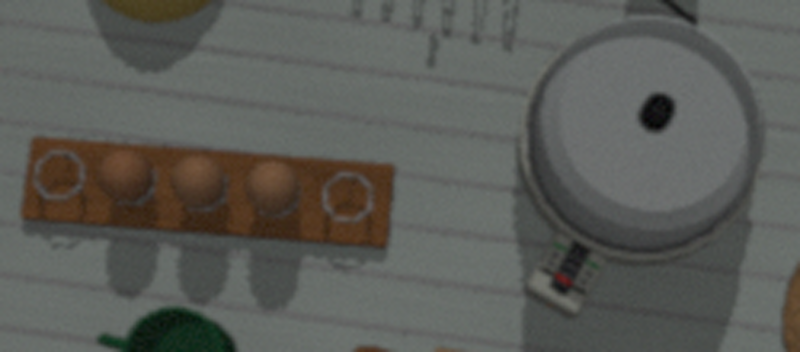

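View pics/c1.png

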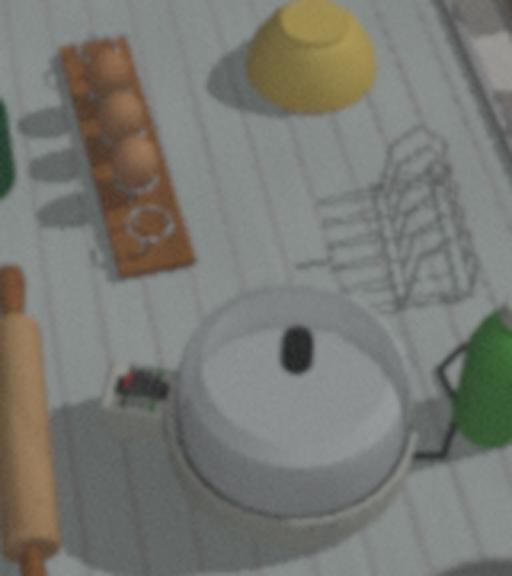

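Close-ups confirm that the outer rack rings are empty and the middle three hold eggs. The pod with its red rib is at top crop (568,275) and side crop (140,385).

```bash
python3 - <<'E'
from h import *
np.set_printoptions(precision=4,suppress=True)
S=cam("side");T=cam("top");s=lambda x,y:(250+x/3.2,130+y/3.2);t=lambda x,y:(175+x/3.2,150+y/3.2)
print("knob",tri(S,(342.5,238.9),T,(379.8,184.7)))
print("mat",tri(S,(312.3,366),T,(457.4,252.8)), plane(T,(457.4,252.8),.005))
for a,b in(((108,67),(127,175)),((122,112),(199,182)),((134,160),(272,187)),((150,224),(348,196))):
    print("egg/ring",tri(S,s(*a),T,t(*b)))
print("ring -",plane(T,t(59,175),.032))
print("pod red",tri(S,s(127,381),T,t(562,281)))
print("wheel mid",tri(S,s(143,385),T,t(572,266)))
print("rackcorners top",[plane(T,t(*p),.012) for p in((33,139),(394,165),(386,247),(23,218))])
print("table",tri(S,s(193,264),T,t(394,165)),tri(S,s(120,277),T,t(386,247)))
print("start tcp proj",proj(S,(.191,.621,.223)),proj(T,(.191,.621,.223)))
E
```

```text
knob (array([ 0.5924, -0.1266,  0.1489]), np.float64(0.06479302303629267))
mat (array([ 0.4678, -0.3738,  0.0107]), np.float64(0.8480947587681299)) [ 0.4677 -0.3756  0.005 ]
egg/ring (array([0.4991, 0.293 , 0.0734]), np.float64(1.5395607509815117))
egg/ring (array([0.5033, 0.2343, 0.0669]), np.float64(2.313785613313901))
egg/ring (array([0.5069, 0.1741, 0.062 ]), np.float64(0.9111826536791415))
egg/ring (array([0.5117, 0.1124, 0.0385]), np.float64(0.5948826910700497))
ring - [0.4961 0.3616 0.032 ]
pod red (array([ 0.4619, -0.0755,  0.065 ]), np.float64(1.2159633507157204))
wheel mid (array([ 0.4748, -0.0822,  0.0654]), np.float64(0.7554903896061077))
rackcorners top [array([0.5277, 0.3969, 0.012 ]), array([0.5483, 0.0794, 0.012 ]), array([0.4758, 0.0756, 0.012 ]), array([0.4576, 0.3913, 0.012 ])]
table (array([0.5477, 0.0793, 0.0111]), np.float64(0.8146201065415001)) (array([0.4764, 0.0756, 0.0125]), np.float64(0.6660926886917792))
start tcp proj [174.2416  62.7035] [ 24.8142 307.5237]
```

Emit:
arm_command:
  series: "-27 -27 -4 0 0;-27 -27 -4 0 0;-27 -27 -4 0 0;-27 -27 -4 0 0;-27 -27 -4 0 0;-27 -27 -4 0 0;-27 -27 -4 0 0;-27 -27 -4 0 0;-27 -27 -4 0 0;-27 -27 -4 0 0;-27 -27 -4 0 0;-27 -27 -4 0 0;-27 -27 -4 0 0;-27 -27 -4 0 0;-27 -27 -4 0 0;-27 -27 -4 0 0;-27 -27 -4 0 0;-27 -27 -4 0 0;-27 -27 -4 0 0;-27 -27 -4 0 0"

```text
time_s: 1.77
tool_pos: [0.5489, -0.055, 0.3027]
tool_rot: [180.0, 0.0, 163.0]
force: [0.9, -0.2, -0.1]
grip_width: 0.087
grasp_force: 0.0
```

Emit:
arm_command:
  series: "-30 -30 0 0 0;-30 -30 0 0 0;0 0 0 0.12 0;0 0 0 0.12 0;0 0 0 0.12 0;0 0 0 0.12 0;0 0 0 0.12 0;0 0 0 0.12 0;0 0 0 0.12 0;0 0 0 0.12 0;0 0 0 0.12 0;0 0 0 0.12 0;0 0 0 0 0;0 0 0 0 0;0 0 0 0 0"

```text
time_s: 3.02
tool_pos: [0.5875, -0.1267, 0.3023]
tool_rot: [-180.0, -0.0, 94.4]
force: [-0.3, 0.3, -1.0]
grip_width: 0.0872
grasp_force: 0.0
```

```bash
python3 - <<'E'
from h import *
np.set_printoptions(precision=4,suppress=True)
o=telemetry.get_obs();print(o["time_s"],o["tool_pos"],o["tool_rot"],o["qpos"])
C,im=shot("wrist","w1.png")
print(proj(C,(.592,-.127,.145)),proj(C,(.475,-.082,.067)))
E
```

```text
3.0167 [ 0.5875 -0.1267  0.3023] [-179.9781   -0.0074   94.3654] [-31.4137  14.117   50.081   84.716  -10.8039  86.208   22.8933]
[317.8152 182.3346] [230.477  128.2532]
```

View pics/w1.png

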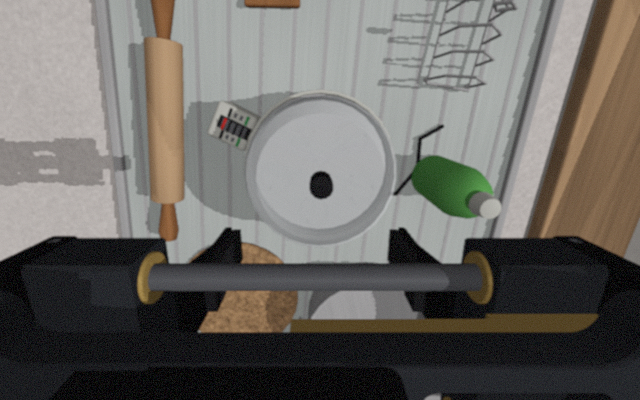

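The wrist picture shows the knob at (320,185), about 2 px from the prediction. The pod and wheel are at (234,125) with the red rib at about (222,123).

```bash
cat >> h.py <<'E'
def togo(x,y,z=None,yaw=None):
    """shift in tool axes (mm) at present yaw, and turn"""
    o=telemetry.get_obs();p=o["tool_pos"];w=np.radians(o["tool_rot"][2])
    d=np.array([x-p[0],y-p[1]])*1000;X=np.array([np.cos(w),np.sin(w)]);Y=np.array([np.sin(w),-np.cos(w)])
    r=[round(float(d@X),1),round(float(d@Y),1),None if z is None else round((p[2]-z)*1000,1)]
    if yaw is not None:
        t=np.degrees(w)-yaw;t=(t+90)%180-90;r.append(round(np.radians(t),3))
    return r
E
python3 - <<'E'
from h import *
np.set_printoptions(precision=4,suppress=True)
C=cam("wrist");im=cv2.imread("pics/w1.png");h=cv2.cvtColor(im,cv2.COLOR_BGR2HSV)
b=blobs(cv2.inRange(h,(0,0,0),(180,255,60)),(295,160,345,210),20);print(b)
for z in(.145,.15,.158):print(plane(C,b[0][0],z))
m=cv2.inRange(h,(0,0,125),(180,20,255))
m2=np.zeros_like(m);m2[80:260,235:405]=m[80:260,235:405]
c=max(cv2.findContours(m2,0,1)[0],key=cv2.contourArea);c=cv2.convexHull(c);e=cv2.fitEllipse(c);print(e,[plane(C,e[0],z) for z in(.054,.075)])
print(togo(*plane(C,b[0][0],.152)[:2],.129))
E
```

```text
[(array([320.8, 184.7]), 459, [311, 172, 21, 26])]
[ 0.5955 -0.1295  0.145 ]
[ 0.5953 -0.1283  0.15  ]
[ 0.595  -0.1263  0.158 ]
((320.4778747558594, 155.67556762695312), (219.947509765625, 236.67726135253906), 170.15765380859375) [array([ 0.5954, -0.1109,  0.054 ]), array([ 0.5947, -0.1078,  0.075 ])]
[-1.6, 7.7, np.float64(173.4)]
```

Emit:
arm_command:
  series: "-1 4 30 0 0;-1 4 30 0 0;0 0 30 0 0;0 0 30 0 0;0 0 20 0 0;0 0 15 0 0;0 0 9 0 0;0 0 9 0 0;0 0 0 0 0;0 0 0 0 0;0 0 0 0 255;0 0 0 0 255;0 0 0 0 255;0 0 0 0 255;0 0 0 0 255;0 0 0 0 255;0 0 0 0 255;0 0 0 0 255;0 0 0 0 255;0 0 0 0 255"
  squeeze: 20

```text
time_s: 4.73
tool_pos: [0.5959, -0.1286, 0.1305]
tool_rot: [180.0, 0.0, 94.2]
force: [-5.7, -0.5, 7.9]
grip_width: 0.0282
grasp_force: 6.4
```

Emit:
arm_command:
  series: "0 0 0 0 255;0 0 0 0 255;0 0 0 0 255;0 0 0 0 255;0 0 0 0 255;0 0 0 0 255"
  squeeze: 20

```text
time_s: 5.23
tool_pos: [0.5953, -0.1286, 0.1305]
tool_rot: [-180.0, -0.0, 94.2]
force: [-3.8, -0.2, 6.6]
grip_width: 0.0254
grasp_force: 21.6
```

Emit:
arm_command:
  series: "0 0 -4 0 255;0 0 -8 0 255;0 0 -14 0 255;0 0 -20 0 255;0 0 -22 0 255;0 0 -20 0 255;0 0 -14 0 255;0 0 -8 0 255;0 0 0 0 255;0 0 0 0 255"

```text
time_s: 6.07
tool_pos: [0.5957, -0.1282, 0.2397]
tool_rot: [180.0, -0.0, 94.2]
force: [0.1, -0.1, -4.0]
grip_width: 0.0256
grasp_force: 20.6
```

Emit:
arm_command:
  series: "-6 -4 0 0 255;-14 -8 0 0 255;-20 -12 0 0 255;-22 -14 0 0 255;-22 -14 0 0 255;-22 -14 0 0 255;-22 -14 0 0 255;-22 -14 0 0 255;-22 -14 0 0 255;-22 -14 0 0 255;-20 -12 0 0 255;-14 -8 0 0 255;-8 -3 0 0 255;0 0 0 0 255;0 0 0 0 255;0 0 0 0 255"

```text
time_s: 7.4
tool_pos: [0.469, -0.3729, 0.2391]
tool_rot: [-180.0, -0.1, 94.3]
force: [0.9, 0.9, -2.2]
grip_width: 0.0257
grasp_force: 21.2
```

```bash
python3 - <<'E'
from h import *
np.set_printoptions(precision=4,suppress=True)
o=telemetry.get_obs();print(o["tool_pos"],o["tool_rot"],o["qpos"],o["force"],o["grasp_force"])
T,im=shot("top");S,si=shot("side")
cv2.imwrite("pics/c2.png",np.hstack([cv2.resize(im[120:320,300:520],None,fx=1.8,fy=1.8),cv2.resize(si[200:400,240:460],None,fx=1.8,fy=1.8)]))
print(togo(.4677,-.3755,.095))
E
```

```text
[ 0.469  -0.3729  0.2391] [-179.9925   -0.077    94.2812] [ -9.5864  16.8983  55.8469  90.9555 -14.1944  79.7468  51.951 ] [ 0.8716  0.8593 -2.2451] 21.19782960435259
[-2.7, -1.9, np.float64(144.3)]
```

View pics/c2.png

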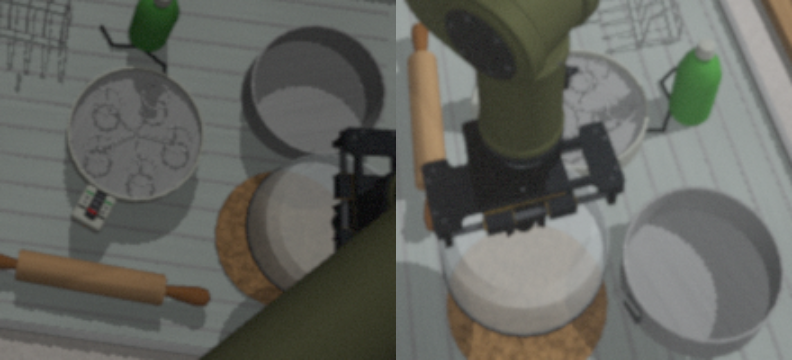

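The lid hangs level in the gripper above the mat, and the cooker's five rings are now exposed. I'm lowering the lid.

Emit:
arm_command:
  series: "-2 -1 8 0 255;-1 -1 18 0 255;0 0 24 0 255;0 0 24 0 255;0 0 24 0 255;0 0 18 0 255;0 0 10 0 255;0 0 6 0 255;0 0 3 0 255;0 0 3 0 255;0 0 2 0 255;0 0 2 0 255;0 0 0 0 255;0 0 0 0 255"

```text
time_s: 8.67
tool_pos: [0.4668, -0.3775, 0.0979]
tool_rot: [180.0, 0.0, 94.2]
force: [0.6, 0.7, -3.3]
grip_width: 0.0256
grasp_force: 21.1
```

Emit:
arm_command:
  series: "0 0 1 0 255;0 0 1 0 255;0 0 1 0 255;0 0 1 0 255;0 0 1 0 255;0 0 0 0 255;0 0 0 0 255"

```text
time_s: 9.25
tool_pos: [0.4666, -0.3774, 0.0935]
tool_rot: [180.0, -0.0, 94.2]
force: [-2.9, 2.3, 5.7]
grip_width: 0.0256
grasp_force: 23.2
```

Emit:
arm_command:
  series: "0 0 0 0 0;0 0 0 0 0;0 0 0 0 0;0 0 0 0 0;0 0 -5 0 0;0 0 -10 0 0;0 0 -25 0 0;0 0 -30 0 0;0 0 -35 0 0;0 0 -35 0 0;0 0 -35 0 0;0 0 -25 0 0"

```text
time_s: 10.25
tool_pos: [0.4657, -0.3783, 0.296]
tool_rot: [179.9, 0.1, 94.1]
force: [1.0, -0.6, 0.2]
grip_width: 0.0863
grasp_force: 0.0
```

Emit:
arm_command:
  series: "30 18 0 0 0;30 18 0 0 0;30 18 0 0 0;30 18 0 0 0;30 18 0 0 0;30 18 0 0 0;30 18 0 0 0;27 19 0 0 0;0 0 0 0 0;0 0 0 0 0;0 0 0 0 0"

```text
time_s: 11.17
tool_pos: [0.593, -0.1317, 0.2925]
tool_rot: [-179.9, 0.1, 94.1]
force: [-1.2, -0.2, -0.3]
grip_width: 0.0873
grasp_force: 0.0
```

```bash
python3 - <<'E'
from h import *
np.set_printoptions(precision=4,suppress=True)
o=telemetry.get_obs();print(o["tool_pos"],o["tool_rot"],o["qpos"])
C,im=shot("wrist","w2.png")
h=cv2.cvtColor(im,cv2.COLOR_BGR2HSV)
u=proj(C,(.595,-.128,.054));print(u)
cv2.imwrite("pics/c3.png",cv2.resize(im[50:270,190:450],None,fx=2.7,fy=2.7,interpolation=2))
E
```

```text
[ 0.593  -0.1317  0.2925] [-179.9163    0.0716   94.12  ] [-30.5803  15.3936  50.1489  84.728  -11.6982  85.414   23.6145]
[315.802  165.1871]
```

View pics/c3.png

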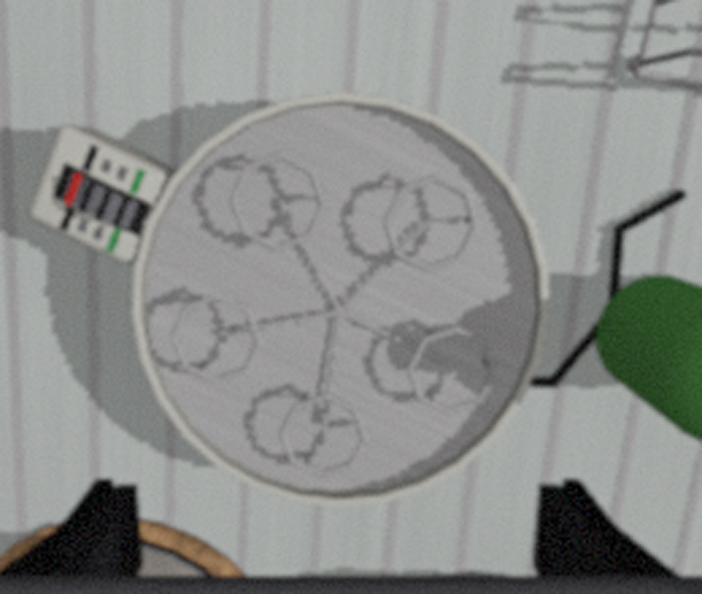

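The rings' thin light outlines are at crop (276,201), (427,221), (213,335), (320,433) and roughly (452,365). Dark doubles to their left are shadows. The red rib sits at the black mark.

```bash
python3 - <<'E'
from h import *
from scipy.optimize import least_squares
np.set_printoptions(precision=4,suppress=True)
C=cam("wrist");c=lambda x,y:(190+x/2.7-.3,50+y/2.7-.3)
P=np.array([plane(C,c(*p),.060)[:2] for p in((276,201),(427,221),(452,365),(320,433),(213,335))])
print(P)
k=np.arange(5)
f=lambda q:np.c_[q[0]+.062*np.cos(q[2]-k*2*np.pi/5),q[1]+.062*np.sin(q[2]-k*2*np.pi/5)]
w=np.array([1,1,.3,1,1])[:,None]
s=least_squares(lambda q:((f(q)-P)*w).ravel(),[.595,-.128,2]);print(s.x[:2],np.degrees(s.x[2]),"\n",f(s.x),"\nres mm",(f(s.x)-P)*1000)
# rim inner/outer visible: extents
E_=[c(134,297),c(548,297),c(341,96),c(341,498)]
Q=[plane(C,p,.054) for p in E_];print("rim ext",Q,"centre",(Q[0]+Q[1])/2,(Q[2]+Q[3])/2)
for n,p in(("wheel",(103,197)),("red",(75,190)),("podcorners",(70,124)),("",(178,160)),("",(135,262)),("",(30,217))):print(n,plane(C,c(*p),.064 if n in("wheel","red") else .052))
E
```

```text
[[ 0.5604 -0.0764]
 [ 0.6333 -0.0808]
 [ 0.6531 -0.1509]
 [ 0.5888 -0.1918]
 [ 0.532  -0.1438]]
[ 0.5931 -0.129 ] 121.99626023868686 
 [[ 0.5602 -0.0764]
 [ 0.6329 -0.0815]
 [ 0.6505 -0.1522]
 [ 0.5887 -0.1908]
 [ 0.5329 -0.144 ]] 
res mm [[-0.1815  0.0285]
 [-0.398  -0.7515]
 [-2.5685 -1.3123]
 [-0.0455  0.9883]
 [ 0.8561 -0.1473]]
rim ext [array([ 0.4911, -0.1285,  0.054 ]), array([ 0.6983, -0.1141,  0.054 ]), array([ 0.588 , -0.0268,  0.054 ]), array([ 0.6024, -0.2301,  0.054 ])] centre [ 0.5947 -0.1213  0.054 ] [ 0.5952 -0.1285  0.054 ]
wheel [ 0.479  -0.0801  0.064 ]
red [ 0.4659 -0.0778  0.064 ]
podcorners [ 0.4604 -0.0481  0.052 ]
 [ 0.5119 -0.061   0.052 ]
 [ 0.4912 -0.1113  0.052 ]
 [ 0.4398 -0.0929  0.052 ]
```

Emit:
arm_command:
  series: "37 -6 0 0 0;37 -6 0 0 0;37 -6 0 0 0;37 -6 0 0 0;37 -6 0 0 0;37 -6 0 0 0;37 -6 0 0 0;37 -6 0 0 0;37 -6 0 0 0;37 -6 0 0 0;0 0 0 0 0;0 0 0 0 0;0 0 0 0 0"

```text
time_s: 12.3
tool_pos: [0.5077, 0.2317, 0.2927]
tool_rot: [180.0, 0.1, 94.0]
force: [0.9, -0.4, 1.3]
grip_width: 0.0868
grasp_force: 0.0
```

```bash
python3 - <<'E'
from h import *
np.set_printoptions(precision=4,suppress=True)
o=telemetry.get_obs();print(o["tool_pos"],o["tool_rot"],o["qpos"])
C,im=shot("wrist","w3.png")
for p in((.496,.361,.032),(.5,.299,.07),(.504,.237,.07),(.508,.175,.07),(.512,.112,.032)):print(proj(C,p))
cv2.imwrite("pics/c4.png",cv2.resize(im[0:270,220:420],None,fx=2.2,fy=2.2,interpolation=2))
E
```

```text
[0.5077 0.2317 0.2927] [179.984    0.0629  94.0097] [-60.1146   5.8601  35.7861  91.3023  -3.3771  83.9557 -20.1046]
[311.6942  66.9927]
[311.3165 116.6671]
[311.2463 165.8541]
[311.1821 210.8159]
[311.3571 241.3643]
```

View pics/c4.png

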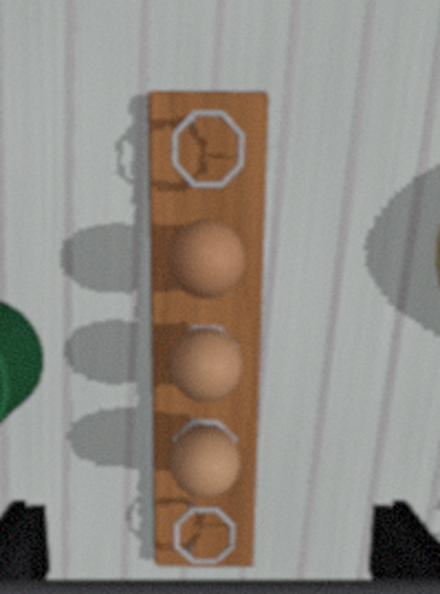

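The rack sits vertically in the crop. Its empty rings are at (208,149) and (205,536), and the eggs at (208,259), (207,364) and (205,460).

```bash
python3 - <<'E'
from h import *
np.set_printoptions(precision=4,suppress=True)
C=cam("wrist");c=lambda x,y:(220+x/2.2-.3,y/2.2-.3)
a,b=plane(C,c(208,149),.032),plane(C,c(205,536),.032);print(a,b,np.linalg.norm(a-b))
d=(b-a)/np.linalg.norm(b-a);m=(a+b)/2;print("rack finger dir deg",np.degrees(np.arctan2(d[0],-d[1])))
for k,p in zip((-62,0,62),((208,259),(207,364),(205,460))):
    q=m+d*k/1000;print(q,plane(C,c(*p),.053)[:2],togo(q[0],q[1],.036,90+np.degrees(np.arctan2(d[0],-d[1]))))
E
```

```text
[0.4999 0.3604 0.032 ] [0.5148 0.1084 0.032 ] 0.252406859738241
rack finger dir deg 3.3818257059300545
[0.5037 0.2963 0.032 ] [0.5041 0.2975] [65.2, 0.1, np.float64(256.9), np.float64(0.01)]
[0.5073 0.2344 0.032 ] [0.5078 0.2346] [3.2, -0.5, np.float64(256.9), np.float64(0.01)]
[0.511  0.1725 0.032 ] [0.5107 0.1719] [-58.8, -1.1, np.float64(256.9), np.float64(0.01)]
```

Emit:
arm_command:
  series: "-30 -1 20 0 0;-29 0 30 0 0;0 0 35 0 0;0 0 35 0 0;0 0 35 0 0;0 0 30 0 0;0 0 25 0 0;0 0 20 0 0;0 0 15 0 0;0 0 8 0 0;0 0 4 0 0;0 0 0 0 0;0 0 0 0 0;0 0 0 0 0"
  squeeze: 8

```text
time_s: 13.52
tool_pos: [0.5114, 0.1754, 0.0368]
tool_rot: [179.9, -0.1, 94.2]
force: [-0.0, -0.2, -1.1]
grip_width: 0.087
grasp_force: 0.0
```

Emit:
arm_command:
  series: "-2 0 2 0 0;0 0 0 0 0;0 0 0 0 255;0 0 0 0 255;0 0 0 0 255;0 0 0 0 255;0 0 0 0 255;0 0 0 0 255;0 0 0 0 255;0 0 0 0 255;0 0 0 0 255;0 0 0 0 255;0 0 0 0 255;0 0 0 0 255;0 0 0 0 255;0 0 0 0 255;0 0 0 0 255"
  squeeze: 8

```text
time_s: 14.93
tool_pos: [0.5097, 0.1733, 0.0334]
tool_rot: [-179.9, 0.0, 94.2]
force: [-4.8, -0.6, 3.7]
grip_width: 0.0434
grasp_force: 7.8
```

Emit:
arm_command:
  series: "0 0 -1 0 255;0 0 -2 0 255;0 0 -3 0 255;0 0 -5 0 255;0 0 -8 0 255;0 0 -12 0 255;0 0 -18 0 255;0 0 -22 0 255;0 0 -24 0 255;0 0 -24 0 255;0 0 -22 0 255;0 0 -16 0 255;0 0 -8 0 255;0 0 -3 0 255;0 0 0 0 255;0 0 0 0 255"

```text
time_s: 16.27
tool_pos: [0.5101, 0.1732, 0.201]
tool_rot: [-180.0, 0.0, 94.2]
force: [-0.6, 0.5, -1.1]
grip_width: 0.0439
grasp_force: 8.0
```

```bash
python3 - <<'E'
from h import *
o=telemetry.get_obs();print(o["tool_pos"],o["tool_rot"],o["force"],o["grip_width"],o["grasp_force"])
C,im=shot("side","s2.png");u=proj(C,o["tool_pos"]).astype(int);print(u)
W,wi=shot("wrist");a=im[u[1]-60:u[1]+80,u[0]-70:u[0]+70]
cv2.imwrite("pics/c5.png",np.hstack([cv2.resize(a,(400,400)),cv2.resize(wi,(640,400))[:, 120:520]]))
print(togo(.5887,-.1908,None,86))
E
```

```text
[0.51010495 0.173156   0.20099852] [-1.79957941e+02  1.95304120e-02  9.41827053e+01] [-0.55296743  0.52354331 -1.07356599] 0.04387674546456649 7.979760780581273
[290 146]
[-368.6, 52.1, None, np.float64(0.143)]
```

View pics/c5.png

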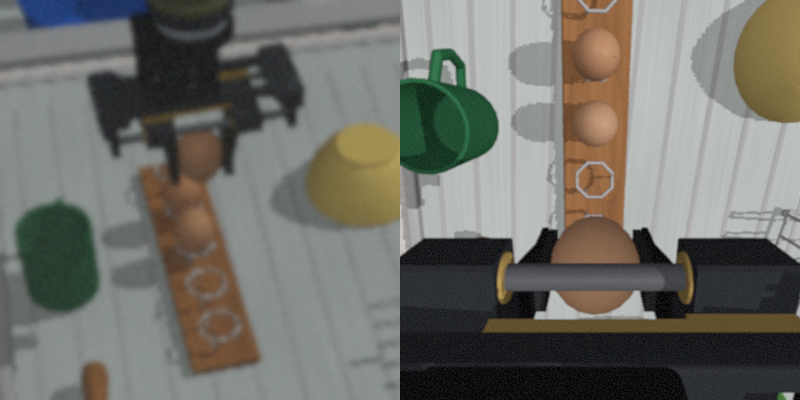

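The egg hangs upright between the fingers, and the next rack ring is free of it.

Emit:
arm_command:
  series: "0 0 0 0.07 255;0 0 0 0.07 255;-8 2 0 0 255;-16 5 0 0 255;-25 7 0 0 255;-27 8 0 0 255;-27 8 0 0 255;-27 8 0 0 255;-27 8 0 0 255;-27 8 0 0 255;-27 8 0 0 255;-27 8 0 0 255;-27 8 0 0 255;-27 8 0 0 255;-27 8 0 0 255;-20 5 0 0 255;-14 4 0 0 255;-6 2 0 0 255;0 0 0 0 255;0 0 0 0 255"

```text
time_s: 18.03
tool_pos: [0.5909, -0.1915, 0.2011]
tool_rot: [-179.9, -0.0, 86.2]
force: [-0.2, 0.4, -0.1]
grip_width: 0.0434
grasp_force: 8.0
```

```bash
python3 - <<'E'
from h import *
o=telemetry.get_obs();print(o["tool_pos"],o["tool_rot"],o["force"],o["grasp_force"])
print(togo(.5887,-.1908,.063,86))
C,im=shot("wrist");cv2.imwrite("pics/w4.png",im)
E
```

```text
[ 0.59091713 -0.19152924  0.20107493] [-1.79942889e+02 -3.03279134e-02  8.61941718e+01] [-0.15199329  0.42894839 -0.13779716] 7.979354435519781
[0.6, -2.3, np.float64(138.1), np.float64(0.003)]
```

Emit:
arm_command:
  series: "1 -1 10 0 255;0 -1 18 0 255;0 0 22 0 255;0 0 22 0 255;0 0 20 0 255;0 0 14 0 255;0 0 9 0 255;0 0 5 0 255;0 0 4 0 255;0 0 0 0 255;0 0 0 0 255"

```text
time_s: 19.0
tool_pos: [0.5898, -0.1909, 0.0783]
tool_rot: [179.9, 0.0, 86.2]
force: [-0.1, -0.7, -0.2]
grip_width: 0.0443
grasp_force: 8.0
```

```bash
python3 - <<'E'
from h import *
o=telemetry.get_obs();print(o["tool_pos"],o["force"])
print(togo(.5887,-.1908,.063,86))
C,im=shot("side","s3.png");u=proj(C,o["tool_pos"]).astype(int);D,wi=shot("wrist")
cv2.imwrite("pics/c6.png",np.hstack([cv2.resize(im[u[1]-60:u[1]+60,u[0]-60:u[0]+60],(400,400),interpolation=2),wi[:, 120:520]]))
E
```

```text
[ 0.58983761 -0.19093812  0.07833558] [-0.08173745 -0.71849309 -0.24380623]
[0.1, -1.1, np.float64(15.3), np.float64(0.003)]
```

View pics/c6.png

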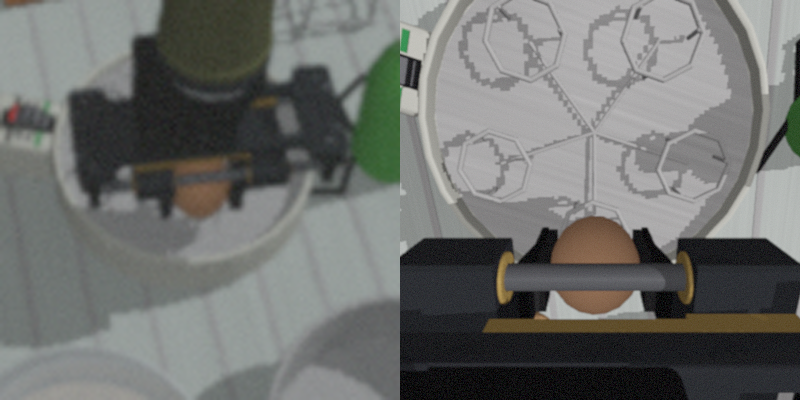

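The egg hangs over ring 3. The other ring outlines are clear at wrist (245,37), (381,38), (210,165) and (412,165).

```bash
python3 - <<'E'
from h import *
from scipy.optimize import least_squares
np.set_printoptions(precision=4,suppress=True)
C=cam("wrist")
P=np.array([plane(C,p,.060)[:2] for p in((245,37),(381,38),(412,165),(215,165))]);print(P)
# ring4 outline extents in crop: x 458..531
k=np.array([0,1,2,4])
f=lambda q,k=k:np.c_[q[0]+.062*np.cos(q[2]-k*2*np.pi/5),q[1]+.062*np.sin(q[2]-k*2*np.pi/5)]
s=least_squares(lambda q:(f(q)-P).ravel(),[.595,-.128,2]);print(s.x[:2],np.degrees(s.x[2]),"\n",f(s.x,np.arange(5)),"\nres mm",(f(s.x)-P)*1000)
print(np.linalg.norm(P[0]-P[1]))
E
```

```text
[[ 0.5609 -0.0742]
 [ 0.6351 -0.0798]
 [ 0.6537 -0.1514]
 [ 0.5332 -0.1432]]
[ 0.5947 -0.1276] 122.0884131449753 
 [[ 0.5617 -0.0751]
 [ 0.6345 -0.0801]
 [ 0.6522 -0.1508]
 [ 0.5904 -0.1895]
 [ 0.5345 -0.1427]] 
res mm [[ 0.8074 -0.8526]
 [-0.6604 -0.3105]
 [-1.5142  0.6767]
 [ 1.3672  0.4864]]
0.07438808839256535
```

Emit:
arm_command:
  series: "0.5 0 4 0 255;0 0 3 0 255;0 0 2 0 255;0 0 2 0 255;0 0 1 0 255;0 0 1 0 255;0 0 0 0 255;0 0 0 0 255"

```text
time_s: 19.77
tool_pos: [0.5896, -0.1904, 0.0649]
tool_rot: [180.0, 0.0, 86.2]
force: [-0.5, -0.1, 4.0]
grip_width: 0.0439
grasp_force: 8.0
```

Emit:
arm_command:
  series: "0 0 1 0 255;0 0 0 0 255;0 0 0 0 255"

```text
time_s: 20.02
tool_pos: [0.5896, -0.1905, 0.0638]
tool_rot: [180.0, 0.0, 86.2]
force: [0.6, -0.7, 3.9]
grip_width: 0.0437
grasp_force: 8.0
```

```bash
python3 - <<'E'
from h import *
o=telemetry.get_obs();print(o["tool_pos"],o["force"],o["wrist_torque"])
C,wi=shot("wrist");cv2.imwrite("pics/w5.png",wi)
S,im=shot("side");cv2.imwrite("pics/s5.png",im)
E
```

```text
[ 0.58958863 -0.19049813  0.06378567] [ 0.55989079 -0.74341234  3.93171744] [-0.09665852  0.01797397  0.01706629]
```

Emit:
arm_command:
  series: "0 0 1 0 255;0 0 0 0 255;0 0 0 0 255"

```text
time_s: 20.37
tool_pos: [0.5896, -0.1904, 0.0627]
tool_rot: [180.0, 0.0, 86.2]
force: [0.9, -1.5, 3.8]
grip_width: 0.0441
grasp_force: 8.0
```

Emit:
arm_command:
  series: "0 0 0 0 120;0 0 0 0 115;0 0 0 0 110;0 0 0 0 100;0 0 0 0 90;0 0 0 0 80;0 0 0 0 70;0 0 0 0 70"

```text
time_s: 21.03
tool_pos: [0.5892, -0.1902, 0.0625]
tool_rot: [-180.0, -0.0, 86.2]
force: [0.1, 1.0, 0.3]
grip_width: 0.0618
grasp_force: 0.0
```

Emit:
arm_command:
  series: "0 0 -3 0 70;0 0 -5 0 70;0 0 -8 0 70;0 0 -15 0 70;0 0 -20 0 70;0 0 -20 0 70;0 0 -20 0 70;0 0 -20 0 70;0 0 -15 0 70;0 0 -10 0 70;0 0 0 0 70;0 0 0 0 70"

```text
time_s: 22.03
tool_pos: [0.5895, -0.1903, 0.199]
tool_rot: [179.9, -0.0, 86.2]
force: [-0.2, 0.1, 0.3]
grip_width: 0.063
grasp_force: 0.0
```

```bash
python3 - <<'E'
from h import *
o=telemetry.get_obs();print(o["tool_pos"],o["tool_rot"],o["force"],o["wrist_torque"])
C,wi=shot("wrist");S,im=shot("side")
cv2.imwrite("pics/c7.png",np.hstack([cv2.resize(im[200:320,270:410],(467,400),interpolation=2),wi[:, 160:490]]))
print(togo(.5073,.2344,None,93.4))
E
```

```text
[ 0.58945018 -0.19031391  0.19895883] [ 1.79948736e+02 -1.37203300e-02  8.61648746e+01] [-0.20246314  0.05977395  0.30047194] [-0.02353554  0.07291856 -0.02511931]
[417.9, -109.6, None, np.float64(-0.126)]
```

View pics/c7.png

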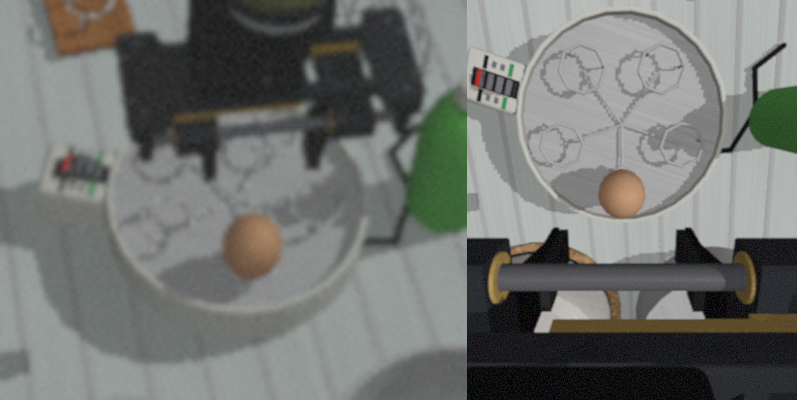

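The first egg stands upright in ring 3 (wrist (622,193) in the crop), with the other four rings free. On to the second egg.

Emit:
arm_command:
  series: "0 0 0 -0.063 0;0 0 0 -0.063 0;35 -4 0 0 0;36 -5 0 0 0;36 -5 0 0 0;36 -5 0 0 0;36 -5 0 0 0;36 -5 0 0 0;36 -5 0 0 0;36 -5 0 0 0;36 -5 0 0 0;36 -5 0 0 0;36 -4 0 0 0;34 -4 0 0 0;0 0 0 0 0;0 0 0 0 0;0 0 0 0 0"

```text
time_s: 23.55
tool_pos: [0.5068, 0.2338, 0.1976]
tool_rot: [-179.9, 0.1, 93.4]
force: [-0.1, 0.2, -0.7]
grip_width: 0.0875
grasp_force: 0.0
```

```bash
python3 - <<'E'
from h import *
o=telemetry.get_obs();print(o["tool_pos"],o["tool_rot"])
print(togo(.507,.2344,.034,93.4))
C,im=shot("wrist");h=cv2.cvtColor(im,cv2.COLOR_BGR2HSV)
for p in((.507,.2344,.053),(.5035,.2963,.053)):print(proj(C,p))
g=cv2.medianBlur(cv2.cvtColor(im,cv2.COLOR_BGR2GRAY),3)
print(cv2.HoughCircles(g,3,1.2,30,param1=80,param2=.7,minRadius=16,maxRadius=40))
cv2.imwrite("pics/w6.png",im)
E
```

```text
[0.50677456 0.23375705 0.19758869] [-1.79926029e+02  1.10358659e-01  9.33806325e+01]
[0.6, 0.3, np.float64(163.6), np.float64(-0.0)]
[314.06648145 183.76750061]
[314.13052957 123.61504268]
[[[185.40001   180.6        35.32     ]
  [547.80005   119.4        35.32     ]
  [143.40001   196.20001    37.96     ]
  [316.2       231.00002    16.6      ]
  [313.80002    71.4        35.32     ]
  [597.        203.40001    37.96     ]
  [298.2       197.40001    39.28     ]
  [456.6       281.40002    36.64     ]
  [564.60004   196.20001    39.28     ]
  [315.        169.8        32.68     ]
  [256.2       165.         25.720001 ]
  [175.8       281.40002    39.28     ]
  [273.        227.40001    36.64     ]
  [438.6       115.8        33.88     ]
  [444.6       220.20001    36.64     ]
  [313.80002    40.2        35.32     ]
  [285.         57.000004   24.64     ]
  [311.40002   123.00001    24.04     ]
  [159.        153.         39.28     ]
  [569.4       275.40002    39.28     ]
  [173.40001   330.6        39.28     ]
  [233.40001   226.20001    39.28     ]
  [478.2        91.8        39.
[... 6310 characters left out ...]
       26.8      ]
  [  3.        286.2        20.92     ]
  [151.8       306.6        16.48     ]
  [335.40002   393.00003    35.920002 ]
  [474.6        37.800003   20.2      ]
  [119.4       304.2        20.68     ]
  [ 96.600006    5.4        19.12     ]
  [617.4        65.4        16.84     ]
  [600.60004   324.6        39.28     ]
  [567.          9.         35.440002 ]
  [431.40002   385.80002    27.16     ]
  [233.40001    12.6        39.28     ]
  [ 37.800003  150.6        24.04     ]
  [ 31.800001  383.40002    23.8      ]
  [462.6       385.80002    18.4      ]
  [  4.2000003 132.6        16.36     ]
  [147.        364.2        36.28     ]
  [117.00001   365.40002    18.28     ]]]
```

Emit:
arm_command:
  series: "0.5 0 20 0 0;0 0 30 0 0;0 0 35 0 0;0 0 30 0 0;0 0 22 0 0;0 0 14 0 0;0 0 8 0 0;0 0 4 0 0;0 0 0 0 0;0 0 0 0 0;0 0 0 0 0;0 0 0 0 0"

```text
time_s: 24.6
tool_pos: [0.5079, 0.2355, 0.0368]
tool_rot: [179.9, -0.1, 93.4]
force: [-0.5, 0.3, 0.5]
grip_width: 0.087
grasp_force: 0.0
```

Emit:
arm_command:
  series: "0 0 0 0 255;0 0 0 0 255;0 0 0 0 255;0 0 0 0 255;0 0 0 0 255;0 0 0 0 255;0 0 0 0 255;0 0 0 0 255;0 0 0 0 255;0 0 0 0 255;0 0 0 0 255;0 0 0 0 255;0 0 0 0 255;0 0 0 0 255;0 0 0 0 255;0 0 0 0 255"
  squeeze: 8

```text
time_s: 25.93
tool_pos: [0.5056, 0.2351, 0.0354]
tool_rot: [-179.8, 0.0, 93.4]
force: [-5.0, -0.6, 4.3]
grip_width: 0.0439
grasp_force: 8.5
```

Emit:
arm_command:
  series: "0 0 -1 0 255;0 0 -2 0 255;0 0 -3 0 255;0 0 -5 0 255;0 0 -8 0 255;0 0 -12 0 255;0 0 -18 0 255;0 0 -22 0 255;0 0 -24 0 255;0 0 -24 0 255;0 0 -22 0 255;0 0 -16 0 255;0 0 -8 0 255;0 0 0 0 255"

```text
time_s: 27.1
tool_pos: [0.5087, 0.2356, 0.2036]
tool_rot: [179.7, -0.2, 93.4]
force: [0.7, 0.3, -2.2]
grip_width: 0.0439
grasp_force: 8.7
```

Emit:
arm_command:
  series: "-8 0 0 0 255;-16 0 0 0 255;-25 0 0 0 255;-28 1 0 0 255;-28 1 0 0 255;-28 0 0 0 255;-28 1 0 0 255;-28 0 0 0 255;-28 1 0 0 255;-28 0 0 0 255;-28 1 0 0 255;-28 0 0 0 255;-28 1 0 0 255;-25 0 0 0 255;-16 0 0 0 255;-9 0 0 0 255;0 0 0 0 255"

```text
time_s: 28.52
tool_pos: [0.5337, -0.1465, 0.1998]
tool_rot: [-179.9, 0.1, 93.1]
force: [-0.5, 1.0, -0.1]
grip_width: 0.0441
grasp_force: 8.7
```

Emit:
arm_command:
  series: "0 0 0 0.05 255;0 0 0 0.09 255;0 0 0 0.11 255;0 0 0 0.11 255;0 0 0 0.11 255;0 0 0 0.11 255;0 0 0 0.11 255;0 0 0 0.11 255;0 0 0 0.11 255;0 0 0 0.11 255;0 0 0 0.11 255;0 0 0 0.11 255;0 0 0 0.09 255;0 0 0 0.056 255;0 0 0 0 255;0 0 0 0 255"

```text
time_s: 29.85
tool_pos: [0.5351, -0.1416, 0.2001]
tool_rot: [-179.9, 0.0, 14.2]
force: [-0.5, -0.1, -1.3]
grip_width: 0.0438
grasp_force: 8.7
```

```bash
python3 - <<'E'
from h import *
o=telemetry.get_obs();print(o["tool_pos"],o["tool_rot"],o["force"],o["grip_width"],o["grasp_force"],o["qpos"].__repr__())
print(togo(.534,-.143,.0634,14))
C,im=shot("wrist","w7.png")
for p in((.5612,-.0755,.06),(.6338,-.0805,.06),(.652,-.151,.06),(.534,-.143,.06),(.5896,-.1904,.077)):print(proj(C,p))
E
```

```text
[ 0.53514624 -0.14163967  0.2000594 ] [-1.79942589e+02  4.26546956e-02  1.41555088e+01] [-0.45398791 -0.14787942 -1.34946937] 0.04379486191798041 8.717187022220969 array([-44.83578825,  12.91097474,  65.24441482, 100.56305101,
       -12.18804491,  74.36512611, -52.65297648])
[-1.4, 1.0, np.float64(136.7), np.float64(0.003)]
[256.79102335 147.29879543]
[276.6776468   73.50723557]
[353.86806694  72.96303166]
[315.09958342 188.38388424]
[377.51098709 149.95243404]
```

Emit:
arm_command:
  series: "-1 1 10 0 255;0 0 18 0 255;0 0 22 0 255;0 0 22 0 255;0 0 20 0 255;0 0 14 0 255;0 0 9 0 255;0 0 5 0 255;0 0 0 0 255;0 0 0 0 255;0 0 0 0 255"

```text
time_s: 30.82
tool_pos: [0.5356, -0.1443, 0.0816]
tool_rot: [180.0, -0.1, 14.0]
force: [-0.4, -0.6, -0.8]
grip_width: 0.0438
grasp_force: 8.7
```

```bash
python3 - <<'E'
from h import *
o=telemetry.get_obs();print(o["tool_pos"],o["tool_rot"],o["force"],o["qpos"][2])
print(togo(.534,-.143,.0634,14))
C,im=shot("wrist","w8.png")
for p in((.5612,-.0755,.06),(.6338,-.0805,.06),(.652,-.151,.06),(.534,-.143,.06),(.5896,-.1904,.077)):print(proj(C,p))
g=cv2.resize(im[20:300,180:460],None,fx=2,fy=2,interpolation=2);cv2.imwrite("pics/c8.png",g)
E
```

```text
[ 0.53555007 -0.14434375  0.08158322] [ 1.79967977e+02 -1.02862481e-01  1.39763706e+01] [-0.44273882 -0.59996948 -0.77031331] 59.95639095986214
[-1.2, -1.7, np.float64(18.2), np.float64(-0.0)]
[216.80253197 170.26404724]
[245.26800524  48.85430434]
[374.85452263  47.51080383]
[311.13208686 233.25708494]
[414.35373947 176.1062494 ]
```

View pics/c8.png

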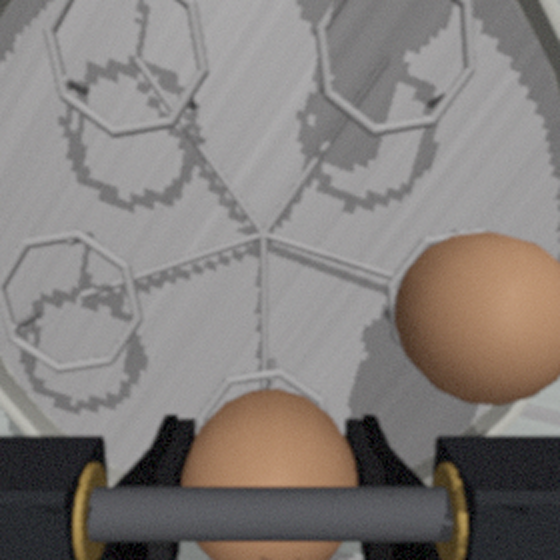

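The view (viewed 12 of 14) shows the held egg at crop (268,470), centred over ring 4's arc (267,372). Egg 1 is seated on the right, and ring 0 at (71,300) matches its prediction within 1.5 px.

Emit:
arm_command:
  series: "-1 -0.8 5 0 255;0 0 4 0 255;0 0 3 0 255;0 0 2 0 255;0 0 1 0 255;0 0 1 0 255;0 0 0 0 255;0 0 0 0 255"

```text
time_s: 31.53
tool_pos: [0.5329, -0.1434, 0.0646]
tool_rot: [-179.9, 0.1, 14.0]
force: [-4.0, 0.9, 3.1]
grip_width: 0.0441
grasp_force: 8.4
```

Emit:
arm_command:
  series: "0 0 0 0 255;0 0 0 0 255;0 0 0 0 255"

```text
time_s: 31.78
tool_pos: [0.533, -0.1434, 0.0645]
tool_rot: [-180.0, 0.1, 14.0]
force: [-4.9, 1.9, 4.2]
grip_width: 0.0437
grasp_force: 8.4
```

Emit:
arm_command:
  series: "-0.6 -0.4 0 0 255;-0.6 -0.4 0 0 255;0 0 0 0 255;0 0 0 0 255"

```text
time_s: 32.12
tool_pos: [0.5328, -0.1433, 0.0647]
tool_rot: [179.9, -0.1, 14.0]
force: [-0.8, -0.3, 1.1]
grip_width: 0.0441
grasp_force: 8.5
```

Emit:
arm_command:
  series: "0 0 1 0 255;0 0 0 0 255;0 0 0 0 255;0 0 0.7 0 255;0 0 0 0 255;0 0 0 0 255"

```text
time_s: 32.62
tool_pos: [0.5319, -0.1435, 0.0631]
tool_rot: [-180.0, 0.0, 14.0]
force: [-4.0, -0.5, 5.2]
grip_width: 0.0439
grasp_force: 8.1
```

Emit:
arm_command:
  series: "-1 -0.2 0 0 255;0 0 0 0 255;0 0 0 0 255;0 0 0 0 255"

```text
time_s: 32.95
tool_pos: [0.5317, -0.1435, 0.0632]
tool_rot: [180.0, -0.1, 14.0]
force: [-1.8, -0.8, 3.9]
grip_width: 0.0436
grasp_force: 8.2
```

Emit:
arm_command:
  series: "0 0 0.5 0 255;0 0 0 0 255;0 0 0 0 122;0 0 0 0 118;0 0 0 0 114;0 0 0 0 110;0 0 0 0 100;0 0 0 0 90;0 0 0 0 80;0 0 0 0 70;0 0 0 0 70;0 0 0 0 70"

```text
time_s: 33.95
tool_pos: [0.5312, -0.1431, 0.0624]
tool_rot: [-180.0, -0.0, 14.0]
force: [-0.3, 0.7, 0.1]
grip_width: 0.0623
grasp_force: 0.0
```

Emit:
arm_command:
  series: "0 0 -3 0 70;0 0 -5 0 70;0 0 -8 0 70;0 0 -15 0 70;0 0 -20 0 70;0 0 -20 0 70;0 0 -20 0 70;0 0 -20 0 70;0 0 -15 0 70;0 0 -10 0 70;0 0 0 0 70;0 0 0 0 70"

```text
time_s: 34.95
tool_pos: [0.5313, -0.143, 0.1986]
tool_rot: [-180.0, -0.1, 14.0]
force: [1.0, -0.8, -0.2]
grip_width: 0.0631
grasp_force: 0.0
```

```bash
cat >> h.py <<'E'
def eggs(C,im,z=.081,amin=60):
    h=cv2.cvtColor(im,cv2.COLOR_BGR2HSV);m=cv2.inRange(h,(5,75,70),(16,200,255))
    out=[]
    for c in cv2.findContours(cv2.morphologyEx(m,cv2.MORPH_OPEN,np.ones((3,3))),0,1)[0]:
        if cv2.contourArea(c)<amin or len(c)<6: continue
        e=cv2.fitEllipse(c);out.append((np.round(plane(C,e[0],z)[:2],4).tolist(),np.round(e[0],1).tolist(),np.round(e[1],1).tolist()))
    return out
E
python3 - <<'E'
from h import *
o=telemetry.get_obs();print(o["tool_pos"],o["tool_rot"])
C,im=shot("wrist","w9.png")
for e in eggs(C,im): print(e)
S,si=shot("side","s9.png");T,ti=shot("top","t9.png")
for C,im in((S,si),(T,ti)):
    print()
    for e in eggs(C,im,.085,40): print(e)
print(togo(.5037,.2963,None,93.4))
E
```

```text
[ 0.53131263 -0.14300311  0.19864229] [-1.79978782e+02 -5.83682063e-02  1.39824430e+01]
([0.405, -0.1594], [300.8, 304.4], [27.8, 130.5])
([0.5745, -0.3437], [523.1, 199.3], [10.0, 39.4])
([0.5302, -0.2935], [458.3, 228.5], [65.0, 119.4])
([0.532, -0.144], [315.2, 192.6], [44.3, 47.7])
([0.5906, -0.1928], [381.0, 145.9], [47.8, 49.8])
([0.5246, 0.1343], [19.4, 129.9], [26.7, 38.9])
([0.5316, 0.0923], [66.3, 133.6], [69.6, 154.8])

([1.0528, -0.5682], [600.2, 390.5], [8.9, 19.4])
([1.0577, -0.5456], [596.0, 379.3], [9.8, 17.8])
([0.9544, -0.5329], [549.1, 382.9], [22.9, 29.2])
([1.0135, -0.5503], [578.6, 385.6], [26.9, 33.5])
([0.9456, -0.4675], [530.2, 354.0], [14.3, 17.3])
([0.9332, -0.4042], [511.8, 328.5], [9.6, 14.7])
([0.3656, -0.2457], [259.4, 310.0], [10.1, 39.4])
([0.3631, -0.1799], [255.5, 285.9], [8.1, 10.3])
([0.5887, -0.1877], [345.4, 273.3], [15.3, 17.5])
([0.5316, -0.1407], [319.6, 261.4], [15.0, 17.3])
([0.3665, -0.0398], [251.4, 239.7], [7.4, 10.0])
([0.3766, 0.022], [252.9, 221.0], [7.1, 18.7])
([0.9376, 0.0388], [443.0, 187.7], [11.5, 17.3])
([0.4924, 0.1807], [286.
[... 184 characters left out ...]
, [479.1, 214.5], [44.9, 268.2])

([0.3642, -0.2283], [406.4, 282.8], [7.0, 22.1])
([0.3741, 0.012], [313.0, 265.7], [13.5, 48.7])
([0.5034, -0.2729], [428.6, 231.1], [4.2, 20.6])
([0.4938, 0.21], [244.5, 209.5], [27.4, 138.0])
([0.9448, -0.6604], [580.8, 94.0], [7.3, 17.5])
([1.0013, -0.6275], [569.2, 74.0], [40.0, 117.9])
([0.9928, -0.2247], [426.3, 58.6], [38.2, 44.3])
([1.0599, 0.0217], [343.0, 26.8], [7.1, 12.1])
([0.9924, -0.0128], [352.0, 49.3], [45.2, 137.4])
([1.0508, 0.4838], [184.6, 9.7], [12.8, 15.0])
([1.0525, 0.5369], [166.8, 6.9], [8.1, 11.2])
([1.0582, 0.5783], [153.2, 3.4], [7.1, 12.8])
([0.9899, 0.4917], [177.6, 28.0], [44.8, 187.2])
[80.1, -432.6, None, np.float64(-1.386)]
```

Emit:
arm_command:
  series: "0 0 0 -0.05 0;0 0 0 -0.09 0;0 0 0 -0.11 0;0 0 0 -0.11 0;0 0 0 -0.11 0;0 0 0 -0.11 0;0 0 0 -0.11 0;0 0 0 -0.11 0;0 0 0 -0.11 0;0 0 0 -0.11 0;0 0 0 -0.11 0;0 0 0 -0.11 0;0 0 0 -0.09 0;0 0 0 -0.056 0;0 0 0 0 0"

```text
time_s: 36.35
tool_pos: [0.5305, -0.1431, 0.1973]
tool_rot: [-179.9, 0.0, 93.4]
force: [-0.2, 0.6, 0.6]
grip_width: 0.0873
grasp_force: 0.0
```

Emit:
arm_command:
  series: "37 0 0 0 0;37 0 0 0 0;37 0 0 0 0;37 0 0 0 0;37 0 0 0 0;37 0 0 0 0;37 0 0 0 0;37 0 0 0 0;37 0 0 0 0;37 0 0 0 0;37 0 0 0 0;33 -1 0 0 0;0 0 0 0 0;0 0 0 0 0;0 0 0 0 0"

```text
time_s: 37.6
tool_pos: [0.5042, 0.2951, 0.1975]
tool_rot: [-180.0, 0.1, 93.3]
force: [-0.3, -0.5, 0.5]
grip_width: 0.0871
grasp_force: 0.0
```

```bash
python3 - <<'E'
from h import *
o=telemetry.get_obs();print(o["tool_pos"],o["tool_rot"])
print(togo(.5035,.2963,.034,93.4))
C,im=shot("wrist","w10.png")
print(eggs(C,im,.053,300), proj(C,(.5035,.2963,.053)))
E
```

```text
[0.50416932 0.29509872 0.19754166] [-1.79952232e+02  1.15491716e-01  9.33027959e+01]
[1.2, -0.6, np.float64(163.5), np.float64(-0.002)]
[([0.5106, 0.1427], [312.0, 307.2], [39.5, 58.3]), ([0.5022, 0.3121], [312.7, 168.4], [68.3, 224.2])] [313.18865372 183.20946463]
```

Emit:
arm_command:
  series: "0.5 -1 20 0 0;0 0 30 0 0;0 0 35 0 0;0 0 30 0 0;0 0 22 0 0;0 0 14 0 0;0 0 8 0 0;0 0 5 0 0;0 0 0 0 0;0 0 0 0 0;0 0 0 0 0;0 0 0 0 0"

```text
time_s: 38.65
tool_pos: [0.504, 0.2969, 0.0356]
tool_rot: [179.9, -0.1, 93.4]
force: [0.4, -0.1, 0.8]
grip_width: 0.0867
grasp_force: 0.0
```

Emit:
arm_command:
  series: "0 0 0 0 255;0 0 0 0 255;0 0 0 0 255;0 0 0 0 255;0 0 0 0 255;0 0 0 0 255;0 0 0 0 255;0 0 0 0 255;0 0 0 0 255;0 0 0 0 255;0 0 0 0 255;0 0 0 0 255;0 0 0 0 255;0 0 0 0 255;0 0 0 0 255;0 0 0 0 255"
  squeeze: 8

```text
time_s: 39.98
tool_pos: [0.5021, 0.2965, 0.0343]
tool_rot: [-179.9, 0.0, 93.4]
force: [-5.6, -0.1, 4.7]
grip_width: 0.0442
grasp_force: 7.7
```

Emit:
arm_command:
  series: "0 0 -1 0 255;0 0 -2 0 255;0 0 -3 0 255;0 0 -5 0 255;0 0 -8 0 255;0 0 -12 0 255;0 0 -18 0 255;0 0 -22 0 255;0 0 -24 0 255;0 0 -24 0 255;0 0 -22 0 255;0 0 -16 0 255;0 0 -8 0 255;0 0 0 0 255"

```text
time_s: 41.15
tool_pos: [0.5048, 0.2971, 0.2026]
tool_rot: [179.7, -0.2, 93.4]
force: [1.7, -0.5, -1.0]
grip_width: 0.0439
grasp_force: 8.0
```

Emit:
arm_command:
  series: "-8 1 0 0 255;-16 1 0 0 255;-25 2 0 0 255;-28 3 0 0 255;-28 3 0 0 255;-28 3 0 0 255;-28 3 0 0 255;-28 3 0 0 255;-28 3 0 0 255;-28 3 0 0 255;-28 3 0 0 255;-28 3 0 0 255;-28 2 0 0 255;-24 1 0 0 255;-14 1 0 0 255;-8 0 0 0 255;0 0 0 0 255"

```text
time_s: 42.57
tool_pos: [0.5588, -0.0794, 0.1985]
tool_rot: [-179.9, 0.1, 93.1]
force: [0.2, -0.1, -1.1]
grip_width: 0.0438
grasp_force: 8.0
```

Emit:
arm_command:
  series: "0 0 0 -0.05 255;0 0 0 -0.1 255;0 0 0 -0.1 255;0 0 0 -0.1 255;0 0 0 -0.1 255;0 0 0 -0.05 255;0 0 0 0 255;0 0 0 0 255;0 0 0 0 255"

```text
time_s: 43.32
tool_pos: [0.56, -0.0751, 0.1991]
tool_rot: [-180.0, -0.0, 122.0]
force: [0.4, -0.8, -1.2]
grip_width: 0.0437
grasp_force: 8.0
```

```bash
python3 - <<'E'
from h import *
o=telemetry.get_obs();print(o["tool_pos"],o["tool_rot"],o["force"],o["grasp_force"],o["qpos"][2])
print(togo(.5597,-.0762,.0623,122))
E
```

```text
[ 0.55997693 -0.07506765  0.19909325] [-1.79984440e+02 -3.49649731e-02  1.22003795e+02] [ 0.3798756  -0.8048573  -1.18410033] 7.974595654325185 46.01376529117632
[-0.8, -0.8, np.float64(136.8), np.float64(0.0)]
```

Emit:
arm_command:
  series: "-1 -0.5 10 0 255;0 0 18 0 255;0 0 22 0 255;0 0 22 0 255;0 0 20 0 255;0 0 14 0 255;0 0 9 0 255;0 0 5 0 255;0 0 4 0 255;0 0 0 0 255;0 0 0 0 255;0 0 0 0 255;0 0 0 0 255"

```text
time_s: 44.4
tool_pos: [0.561, -0.0769, 0.0762]
tool_rot: [179.9, 0.0, 122.0]
force: [-0.2, -0.3, -1.0]
grip_width: 0.0436
grasp_force: 8.0
```

```bash
python3 - <<'E'
from h import *
o=telemetry.get_obs();print(o["tool_pos"],o["tool_rot"],o["force"])
print(togo(.5597,-.0762,.0623,122))
E
```

```text
[ 0.56099923 -0.07690167  0.07622117] [1.79913627e+02 3.46379841e-02 1.22029457e+02] [-0.21970217 -0.30476654 -1.04376218]
[1.3, -0.7, np.float64(13.9), np.float64(0.001)]
```

Emit:
arm_command:
  series: "0.6 -0.6 4 0 255;0.4 0 3 0 255;0 0 2 0 255;0 0 1 0 255;0 0 1 0 255;0 0 0 0 255;0 0 0 0 255;0 0 0 0 255"

```text
time_s: 45.07
tool_pos: [0.5605, -0.076, 0.0649]
tool_rot: [179.9, 0.1, 122.0]
force: [4.6, 0.9, 1.4]
grip_width: 0.0437
grasp_force: 7.9
```

Emit:
arm_command:
  series: "-0.3 0.8 0 0 255;0 0.5 0 0 255;0 0 0 0 255;0 0 0 0 255"

```text
time_s: 45.4
tool_pos: [0.5607, -0.0761, 0.0645]
tool_rot: [180.0, 0.0, 122.0]
force: [2.8, 0.9, 3.1]
grip_width: 0.0439
grasp_force: 7.8
```

Emit:
arm_command:
  series: "-0.2 1 0 0 255;0 0 1 0 255;0 0 0 0 255;0 0 0 0 255;0 0 0 0 255"

```text
time_s: 45.82
tool_pos: [0.5613, -0.0765, 0.0634]
tool_rot: [-180.0, 0.0, 122.0]
force: [1.1, -3.6, 3.3]
grip_width: 0.044
grasp_force: 7.7
```

Emit:
arm_command:
  series: "-1 -0.2 0 0 255;0 0 0.8 0 255;0 0 0 0 255;0 0 0 0 255;0 0 0 0 255"

```text
time_s: 46.23
tool_pos: [0.5617, -0.0769, 0.0626]
tool_rot: [-180.0, 0.0, 122.0]
force: [-0.3, -2.9, 3.6]
grip_width: 0.0441
grasp_force: 7.7
```

Emit:
arm_command:
  series: "-0.5 0 0.4 0 255;0 0 0 0 255;0 0 0 0 122;0 0 0 0 118;0 0 0 0 114;0 0 0 0 110;0 0 0 0 100;0 0 0 0 90;0 0 0 0 80;0 0 0 0 70;0 0 0 0 70;0 0 0 0 70"

```text
time_s: 47.23
tool_pos: [0.5622, -0.0769, 0.0622]
tool_rot: [180.0, -0.0, 122.0]
force: [-0.0, 0.0, -0.6]
grip_width: 0.0622
grasp_force: 0.0
```

Emit:
arm_command:
  series: "0 0 -3 0 70;0 0 -5 0 70;0 0 -8 0 70;0 0 -15 0 70;0 0 -20 0 70;0 0 -20 0 70;0 0 -25 0 70;0 0 -30 0 70;0 0 -30 0 70;0 0 -30 0 0;0 0 -20 0 0;0 0 0 0 0;0 0 0 0 0"

```text
time_s: 48.32
tool_pos: [0.5629, -0.0773, 0.27]
tool_rot: [179.8, 0.1, 122.0]
force: [0.1, 0.3, -0.2]
grip_width: 0.0818
grasp_force: 0.0
```

```bash
python3 - <<'E'
from h import *
o=telemetry.get_obs();print(o["tool_pos"],o["tool_rot"])
C,im=shot("wrist","w11.png")
for e in eggs(C,im,.081,300): print(e)
S,si=shot("side","s11.png");T,ti=shot("top","t11.png")
for e in eggs(S,si,.085,40):
    if .5<e[0][0]<.7 and -.25<e[0][1]<0: print("S",e)
for C,i,r in((S,si,(240,300,380,400)),(T,ti,(400,180,520,320))):
    h=cv2.cvtColor(i,cv2.COLOR_BGR2HSV);print(blobs(cv2.inRange(h,(0,0,0),(180,255,60)),r,10))
a=cv2.resize(si[200:400,240:440],(400,400));b=cv2.resize(ti[150:310,360:520],(400,400));cv2.imwrite("pics/c9.png",np.hstack([a,b]))
E
```

```text
[ 0.56285267 -0.07729756  0.27004157] [1.79817249e+02 7.26324405e-02 1.22011565e+02]
([0.5872, -0.1855], [285.6, 253.9], [22.7, 34.1])
([0.4593, -0.2402], [177.8, 239.0], [13.0, 62.6])
([0.5337, -0.1462], [264.4, 209.0], [34.8, 37.1])
([0.9185, 0.0723], [614.8, 222.4], [63.2, 107.6])
([0.563, -0.0777], [313.6, 175.5], [35.5, 37.5])
([0.5159, 0.0973], [364.0, 12.2], [28.9, 31.0])
([0.5182, 0.0899], [361.8, 20.3], [58.6, 72.4])
([0.3912, -0.0736], [184.5, 92.5], [41.6, 246.6])
S ([0.5886, -0.188], [345.4, 273.4], [15.2, 17.7])
S ([0.5314, -0.1407], [319.5, 261.4], [15.2, 17.4])
S ([0.5596, -0.0738], [325.0, 238.6], [14.3, 16.5])
[(array([322.4, 347.7]), 118, [318, 341, 10, 14]), (array([372.3, 375.7]), 10, [370, 373, 5, 6])]
[(array([401.7, 196. ]), 103, [400, 180, 7, 29]), (array([452.8, 196.1]), 293, [435, 180, 55, 29]), (array([505.7, 183.6]), 63, [502, 180, 10, 10]), (array([437.9, 262.8]), 175, [424, 229, 44, 52]), (array([470.8, 239.6]), 103, [465, 235, 13, 10])]
```

View pics/c9.png

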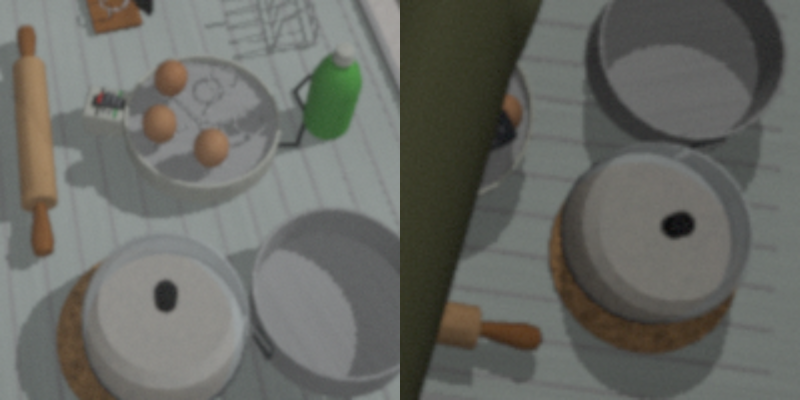

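All three eggs stand upright in adjacent rings. The lid has been knocked about 3–4 cm towards the tin, with its knob now at side (322,348) and top (471,240).

```bash
python3 - <<'E'
from h import *
S=cam("side");T=cam("top")
p,e=tri(S,(322.4,347.7),T,(470.8,239.6));print(p,e)
print(togo(p[0],p[1],.25))
E
```

```text
[ 0.49191509 -0.37399343  0.11128591] 0.10787939578327387
[-215.1, -216.5, np.float64(17.2)]
```

Emit:
arm_command:
  series: "-27 -27 0 0 0;-27 -27 0 0 0;-27 -27 0 0 0;-27 -27 0 0 0;-27 -27 0 0 0;-27 -27 0 0 0;-27 -27 0 0 0;-26 -27 0 0 0;0 0 0 0.12 0;0 0 0 0.12 0;0 0 0 0.12 0;0 0 0 0.12 0;0 0 0 0 0;0 0 0 0 0;0 0 0 0 0"

```text
time_s: 49.72
tool_pos: [0.4929, -0.3734, 0.2675]
tool_rot: [-179.9, -0.0, 94.7]
force: [0.2, 0.2, 0.6]
grip_width: 0.0873
grasp_force: 0.0
```

```bash
python3 - <<'E'
from h import *
o=telemetry.get_obs();print(o["tool_pos"],o["tool_rot"])
C,im=shot("wrist","w12.png");h=cv2.cvtColor(im,cv2.COLOR_BGR2HSV)
u=proj(C,(.492,-.374,.113));print(u);u=u.astype(int)
b=blobs(cv2.inRange(h,(0,0,0),(180,255,60)),(u[0]-35,u[1]-30,u[0]+35,u[1]+30),40);print(b)
for x in b:
    s=x[2];t=(s[0]+s[2]/2-.5,s[1]+s[3]-s[2]/2-.5);q=plane(C,t,.121);print(q,togo(q[0],q[1],.0915))
E
```

```text
[ 0.49288378 -0.37343078  0.26747829] [-1.79940400e+02 -3.44325028e-02  9.47043141e+01]
[312.9864311  182.91303813]
[(array([315.5, 184.5]), 462, [305, 172, 22, 26])]
[ 0.49489117 -0.37577676  0.121     ] [-2.4, 1.8, np.float64(176.2)]
```

Emit:
arm_command:
  series: "-1 1 30 0 0;-1 0 30 0 0;0 0 30 0 0;0 0 30 0 0;0 0 22 0 0;0 0 16 0 0;0 0 10 0 0;0 0 5 0 0;0 0 0 0 0;0 0 0 0 0;0 0 0 0 0"

```text
time_s: 50.68
tool_pos: [0.4948, -0.3763, 0.0964]
tool_rot: [179.9, 0.1, 94.5]
force: [-0.3, 0.2, 0.2]
grip_width: 0.0868
grasp_force: 0.0
```

Emit:
arm_command:
  series: "0 0 0 0 255;0 0 0 0 255;0 0 0 0 255;0 0 0 0 255;0 0 0 0 255;0 0 0 0 255;0 0 0 0 255;0 0 0 0 255;0 0 0 0 255;0 0 0 0 255;0 0 0 0 255;0 0 0 0 255;0 0 0 0 255;0 0 0 0 255;0 0 0 0 255;0 0 0 0 255;0 0 0 0 255;0 0 0 0 255"
  squeeze: 20

```text
time_s: 52.18
tool_pos: [0.4941, -0.3757, 0.0951]
tool_rot: [-180.0, -0.0, 94.5]
force: [-1.4, -0.1, -0.3]
grip_width: 0.0254
grasp_force: 20.0
```

Emit:
arm_command:
  series: "0 0 -4 0 255;0 0 -8 0 255;0 0 -14 0 255;0 0 -20 0 255;0 0 -24 0 255;0 0 -24 0 255;0 0 -20 0 255;0 0 -14 0 255;0 0 -8 0 255;0 0 0 0 255;0 0 0 0 255"

```text
time_s: 53.1
tool_pos: [0.4942, -0.3755, 0.2309]
tool_rot: [180.0, -0.0, 94.5]
force: [-0.3, 0.4, -3.1]
grip_width: 0.0252
grasp_force: 20.0
```

Emit:
arm_command:
  series: "6 3 0 0 255;14 7 0 0 255;20 10 0 0 255;22 11 0 0 255;22 11 0 0 255;22 11 0 0 255;22 11 0 0 255;22 11 0 0 255;22 11 0 0 255;22 11 0 0 255;20 10 0 0 255;14 7 0 0 255;8 4 0 0 255;0 0 0 0 255;0 0 0 0 255;0 0 0 0 255"

```text
time_s: 54.43
tool_pos: [0.5924, -0.1333, 0.2312]
tool_rot: [-180.0, 0.1, 94.4]
force: [-0.2, -0.8, -3.0]
grip_width: 0.0252
grasp_force: 20.0
```

```bash
python3 - <<'E'
from h import *
o=telemetry.get_obs();print(o["tool_pos"],o["tool_rot"],o["force"],o["grip_width"],o["grasp_force"])
print(togo(.594,-.1288,.1325))
E
```

```text
[ 0.59235175 -0.13333107  0.23118643] [-1.79970466e+02  6.20592488e-02  9.43654829e+01] [-0.24391935 -0.83692509 -2.98319078] 0.02520493192663825 19.997931006364524
[4.4, 2.0, np.float64(98.7)]
```

Emit:
arm_command:
  series: "3 1 8 0 255;1.5 1 16 0 255;0 0 20 0 255;0 0 18 0 255;0 0 10 0 255;0 0 6 0 255;0 0 3 0 255;0 0 0 0 255;0 0 0 0 255;0 0 0 0 255;0 0 0 0 255"

```text
time_s: 55.35
tool_pos: [0.5954, -0.1266, 0.1511]
tool_rot: [179.9, 0.0, 94.5]
force: [-0.0, -0.8, -3.0]
grip_width: 0.0257
grasp_force: 20.0
```

```bash
python3 - <<'E'
from h import *
o=telemetry.get_obs();print(o["tool_pos"],o["tool_rot"],o["force"],o["grip_width"],o["grasp_force"])
print(togo(.594,-.1288,.1325))
S,si=shot("side");T,ti=shot("top")
cv2.imwrite("pics/c10.png",np.hstack([cv2.resize(si[200:330,270:420],(450,390),interpolation=2),cv2.resize(ti[130:260,310:430],(350,390),interpolation=2)]))
E
```

```text
[ 0.59542812 -0.12660101  0.1510954 ] [1.79909893e+02 4.40457798e-03 9.45284520e+01] [-0.04752286 -0.75949315 -3.02606702] 0.025659789443260667 19.998193625360727
[-2.1, -1.6, np.float64(18.6)]
```

View pics/c10.png

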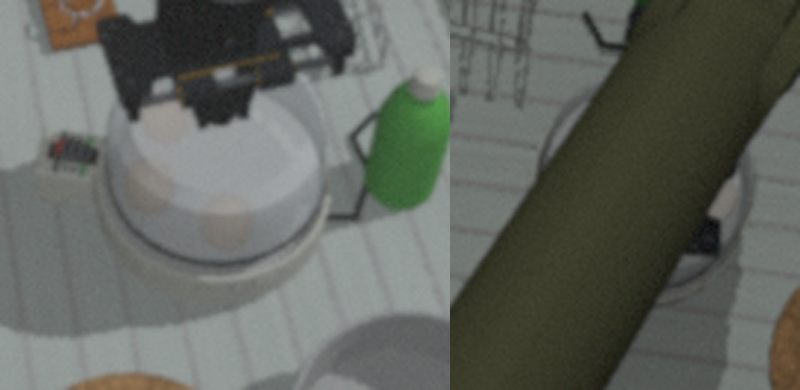

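The lid hangs level just above the rim, with the eggs visible under it. That was the last picture, so from here I work by numbers.

Emit:
arm_command:
  series: "-1 -0.5 2 0 255;-1 -0.5 2 0 255;0 0 2 0 255;0 0 1 0 255;0 0 1 0 255;0 0 0 0 255;0 0 0 0 255;0 0 0 0 255"

```text
time_s: 56.12
tool_pos: [0.5941, -0.1285, 0.1422]
tool_rot: [180.0, -0.0, 94.5]
force: [0.1, -0.6, -3.0]
grip_width: 0.0255
grasp_force: 20.0
```

```bash
python3 - <<'E'
from h import *
o=telemetry.get_obs();print(o["tool_pos"],o["force"],o["wrist_torque"]);print(togo(.594,-.1288,.1325))
E
```

```text
[ 0.59408367 -0.12849059  0.14224007] [ 0.12679231 -0.61036519 -2.98499847] [-0.14665625  0.05903306  0.02911474]
[-0.3, -0.1, np.float64(9.7)]
```

Emit:
arm_command:
  series: "0 0 2 0 255;0 0 2 0 255;0 0 1 0 255;0 0 1 0 255;0 0 1 0 255;0 0 0 0 255;0 0 0 0 255;0 0 0 0 255"

```text
time_s: 56.78
tool_pos: [0.5941, -0.1286, 0.1353]
tool_rot: [180.0, 0.0, 94.5]
force: [0.0, 0.3, -3.2]
grip_width: 0.0254
grasp_force: 20.0
```

Emit:
arm_command:
  series: "0 0 1 0 255;0 0 1 0 255;0 0 1 0 255;0 0 1 0 255;0 0 0 0 255;0 0 0 0 255;0 0 0 0 255"

```text
time_s: 57.37
tool_pos: [0.594, -0.1285, 0.1321]
tool_rot: [180.0, -0.0, 94.5]
force: [-3.1, 1.1, 5.5]
grip_width: 0.0252
grasp_force: 20.0
```

The lid touched the floor at the expected height and inside the rim. I'm releasing it and checking.

Emit:
arm_command:
  series: "0 0 0 0 200;0 0 0 0 150;0 0 0 0 100;0 0 0 0 50;0 0 0 0 0;0 0 0 0 0;0 0 0 0 0;0 0 0 0 0;0 0 0 0 0;0 0 -5 0 0;0 0 -15 0 0;0 0 -25 0 0;0 0 -30 0 0;0 0 -30 0 0;0 0 -30 0 0;0 0 -20 0 0;0 0 0 0 0;0 0 0 0 0;0 0 0 0 0"

```text
time_s: 58.95
tool_pos: [0.5937, -0.1283, 0.2856]
tool_rot: [-180.0, -0.0, 94.5]
force: [0.1, 0.4, 0.4]
grip_width: 0.0875
grasp_force: 0.0
```

```bash
python3 - <<'E'
from h import *
o=telemetry.get_obs();print(o["tool_pos"],o["tool_rot"])
C,im=shot("wrist","w13.png");h=cv2.cvtColor(im,cv2.COLOR_BGR2HSV)
u=proj(C,(.594,-.1288,.150)).astype(int)
b=blobs(cv2.inRange(h,(0,0,0),(180,255,60)),(u[0]-35,u[1]-30,u[0]+35,u[1]+30),40);print(u,b)
for x in b:
    s=x[2];t=(s[0]+s[2]/2-.5,s[1]+s[3]-s[2]/2-.5);print(plane(C,t,.158))
u=proj(C,(.477,-.080,.064));r=cv2.inRange(h,(0,110,60),(6,255,255))|cv2.inRange(h,(170,100,60),(180,255,255))
gr=cv2.inRange(h,(45,90,50),(80,255,255))
roi=(int(u[0])-45,int(u[1])-45,int(u[0])+45,int(u[1])+45)
print(u,"red",[(x[0],x[1],plane(C,x[0],.064)) for x in blobs(r,roi,4)],"green",[(x[0],x[1],plane(C,x[0],.052)) for x in blobs(gr,roi,3)])
E
```

```text
[ 0.59366564 -0.12833037  0.28556934] [-1.79956702e+02 -2.96580266e-02  9.45315572e+01]
[314 187] [(array([315.1, 186.9]), 520, [304, 173, 23, 28])]
[ 0.59499829 -0.12851154  0.158     ]
[224.34310926 125.53031577] red [(array([214.7, 121.7]), 50, array([ 0.46499588, -0.07625816,  0.064     ]))] green [(array([238.6, 119.7]), 15, array([ 0.49186056, -0.07209002,  0.052     ])), (array([229.9, 140.9]), 14, array([ 0.48064992, -0.10002772,  0.052     ]))]
```

Emit:
arm_command:
  series: "0 0 0 -0.111 255;0 0 0 -0.111 255;0 0 0 -0.111 255;0 0 0 -0.111 255;0 0 0 -0.111 255;0 0 0 -0.111 255;0 0 0 -0.111 255;0 0 0 -0.111 255;0 0 0 -0.111 255;0 0 0 -0.11 255;32 0 0 0 255;32 0 0 0 255;32 0 0 0 255;31 0 0 0 255;0 0 0 0 255;0 0 0 0 255;0 0 0 0 255;0 0 0 0 255"
  squeeze: 10

```text
time_s: 60.5
tool_pos: [0.4768, -0.0815, 0.2858]
tool_rot: [-179.9, -0.0, 158.0]
force: [0.4, 0.1, 0.4]
grip_width: 0.0003
grasp_force: 0.0
```

```bash
cat >> h.py <<'E'
def wheel(save=None):
    C,im=shot("wrist",save);h=cv2.cvtColor(im,cv2.COLOR_BGR2HSV)
    u=proj(C,(.4758,-.0805,.06));roi=[int(v) for v in(max(u[0]-55,0),max(u[1]-55,0),u[0]+55,u[1]+55)]
    r=cv2.inRange(h,(0,110,60),(6,255,255))|cv2.inRange(h,(170,100,60),(180,255,255))
    g=cv2.inRange(h,(45,90,50),(80,255,255))
    d=np.array([.928,-.373]);rel=lambda p:np.round([(p[:2]-[.4758,-.0805])@d*1000,(p[:2]-[.4758,-.0805])@[.373,.928]*1000],1)
    for n,m,z in(("red",r,.062),("green",g,.052)):
        for x in blobs(m,roi,5):print(n,x[0],x[1],"rel mm",rel(plane(C,x[0],z)))
E
python3 - <<'E'
from h import *
o=telemetry.get_obs();print(o["tool_pos"],o["tool_rot"],o["grip_width"],o["force"],o["qpos"].__repr__())
wheel("w14.png");print(togo(.4758,-.0805,.08,158))
E
```

```text
[ 0.47680521 -0.0815184   0.28577375] [-1.79925053e+02 -3.48287824e-03  1.58021850e+02] 0.00029920498794121486 [0.43225024 0.14155689 0.3582672 ] array([-40.05686022,  -6.67588206,  43.39489936, 101.46501785,
         4.68146624,  83.44562099,  70.62756478])
red [315.7 161.2] 41 rel mm [-9.8  0.4]
green [303.5 177.7] 11 rel mm [ 14.5 -16.3]
green [327.1 177.8] 9 rel mm [14.7 15.9]
[1.4, 0.6, np.float64(205.8), np.float64(0.0)]
```

Emit:
arm_command:
  series: "4 0 30 0 255;0 0 35 0 255;0 0 35 0 255;0 0 35 0 255;0 0 30 0 255;0 0 20 0 255;0 0 12 0 255;0 0 8 0 255;0 0 3 0 255;0 0 2 0 255;0 0 0 0 255;0 0 0 0 255;0 0 0 0 255;0 0 0 0 255"

```text
time_s: 61.72
tool_pos: [0.4731, -0.0795, 0.0769]
tool_rot: [179.9, 0.1, 158.1]
force: [-0.9, 0.7, -0.5]
grip_width: 0.0004
grasp_force: 0.0
```

```bash
python3 - <<'E'
from h import *
o=telemetry.get_obs();print(o["tool_pos"],o["tool_rot"],o["force"]);print(togo(.4778-.0037,-.0814+.0015,.067,158))
E
```

```text
[ 0.47309173 -0.07952719  0.07689499] [1.79940279e+02 6.80223665e-02 1.58075715e+02] [-0.90207919  0.71243408 -0.47382251]
[-1.1, 0.0, np.float64(9.9), np.float64(0.001)]
```

Emit:
arm_command:
  series: "0 0 4 0 255;0 0 3 0 255;0 0 2 0 255;0 0 1 0 255;0 0 1 0 255;0 0 0 0 255;0 0 0 0 255;0 0 0 0 255"

```text
time_s: 62.38
tool_pos: [0.4779, -0.0813, 0.0699]
tool_rot: [179.8, 0.5, 158.0]
force: [-1.9, -3.5, 28.0]
grip_width: 0.0007
grasp_force: 13.7
```

Emit:
arm_command:
  series: "0 0 -4 0 255;0 0 -4 0 255;0 0 -12 0 255;0 0 0 0 255;0 0 0 0 255;0 0 0 0 255"

```text
time_s: 62.88
tool_pos: [0.472, -0.0793, 0.0845]
tool_rot: [-180.0, -0.1, 158.1]
force: [-0.1, 0.4, 0.3]
grip_width: 0.0004
grasp_force: 0.0
```

```bash
python3 - <<'E'
from h import *
o=telemetry.get_obs();print(o["tool_pos"],o["tool_rot"],o["force"],o["qpos"].__repr__())
wheel("w15.png")
C=cam("wrist");im=cv2.imread("pics/w15.png");h=cv2.cvtColor(im,cv2.COLOR_BGR2HSV)
print(proj(C,(.4778,-.0814,.064)))
C,T=shot("top","t15.png");h=cv2.cvtColor(T,cv2.COLOR_BGR2HSV)
print("knob top",blobs(cv2.inRange(h,(0,0,0),(180,255,60)),(355,160,400,205),20))
E
```

```text
[ 0.47196875 -0.07933423  0.08452827] [-1.79992519e+02 -5.20070168e-02  1.58086184e+02] [-0.07310411  0.41297118  0.34452884] array([-38.27860744,   4.87825417,  46.85047324, 117.56673369,
        -4.14715023,  59.21123058,  78.68311157])
red [314.9 227.5] 84 rel mm [-4.2 -0.2]
[315.31370295 237.71000458]
knob top [(array([374.9, 193.3]), 904, [355, 177, 45, 28])]
```

Emit:
arm_command:
  series: "0 0 -20 0 255;0 0 -40 0 255;0 0 -40 0 255;0 0 -40 0 255;0 0 -40 0 255;-4 0 -20 0 255;0 0 0 0 255;0 0 0 0 255;0 0 0 0 255;0 0 0 0 255"

```text
time_s: 63.82
tool_pos: [0.4751, -0.0809, 0.2834]
tool_rot: [-179.9, -0.2, 158.1]
force: [0.3, 0.5, 0.1]
grip_width: 0.0003
grasp_force: 0.0
```

```bash
python3 - <<'E'
from h import *
o=telemetry.get_obs();print(o["tool_pos"])
wheel("w16.png")
C=cam("wrist")
# wheel z check: knob position too
im=cv2.imread("pics/w16.png");h=cv2.cvtColor(im,cv2.COLOR_BGR2HSV)
u=proj(C,(.594,-.1285,.15)).astype(int);print(u,blobs(cv2.inRange(h,(0,0,0),(180,255,60)),(u[0]-40,u[1]-35,u[0]+40,u[1]+35),30))
# two-height triangulation of red & green: compare greens here with first high view
E
```

```text
[ 0.47514107 -0.08094695  0.28335617]
red [315.2 167. ] 34 rel mm [-5.  -0.5]
green [303.5 180. ] 8 rel mm [ 14.7 -16.3]
green [327. 180.] 7 rel mm [14.7 15.5]
[315 295] [(array([313.4, 291.1]), 3179, [275, 260, 80, 59]), (array([314.6, 265.7]), 299, [302, 260, 27, 15])]
```

Emit:
arm_command:
  series: "2 0 30 0 255;0 0 35 0 255;0 0 35 0 255;0 0 35 0 255;0 0 30 0 255;0 0 20 0 255;0 0 12 0 255;0 0 7 0 255;0 0 3 0 255;0 0 0 0 255;0 0 0 0 255;0 0 0 0 255"

```text
time_s: 64.87
tool_pos: [0.4752, -0.0803, 0.0791]
tool_rot: [179.9, 0.1, 158.1]
force: [-1.6, 0.6, 0.9]
grip_width: 0.0003
grasp_force: 0.0
```

Emit:
arm_command:
  series: "0 0 1 0 255;0 0 1 0 255;0 0 1 0 255;0 0 0 0 255;0 0 0 0 255"

```text
time_s: 65.28
tool_pos: [0.4743, -0.0803, 0.0752]
tool_rot: [180.0, -0.0, 158.1]
force: [-0.3, -0.2, -0.7]
grip_width: 0.0005
grasp_force: 0.0
```

Emit:
arm_command:
  series: "1 0 1 0 255;0.5 0 1 0 255;0 0 1 0 255;0 0 0 0 255;0 0 0 0 255;0 0 0 0 255"

```text
time_s: 65.78
tool_pos: [0.473, -0.0798, 0.0722]
tool_rot: [180.0, 0.0, 158.1]
force: [0.3, 0.1, 0.1]
grip_width: 0.0007
grasp_force: 0.0
```

Emit:
arm_command:
  series: "0 0 1 0 255;0 0 0 0 255;0 0 0 0 255;0 0 0 0 255"

```text
time_s: 66.12
tool_pos: [0.473, -0.0798, 0.0712]
tool_rot: [180.0, 0.0, 158.1]
force: [-0.2, 0.1, -0.3]
grip_width: 0.0006
grasp_force: 0.0
```

Emit:
arm_command:
  series: "0 0 1 0 255;0 0 0 0 255;0 0 0 0 255;0 0 0 0 255"

```text
time_s: 66.45
tool_pos: [0.4732, -0.0798, 0.0704]
tool_rot: [180.0, 0.0, 158.1]
force: [-0.0, -1.2, 1.3]
grip_width: 0.0004
grasp_force: 1.2
```

Emit:
arm_command:
  series: "0 0 0.5 0 255;0 0 0 0 255;-1 0 0 0 255;-1 0 0 0 255;-1 0 0 0 255;-1 0 0 0 255;-1 0 0 0 255;-1 0 0 0 255;-1 0 0 0 255;-1 0 0 0 255;-1 0 0 0 255;-1 0 0 0 255;0 0 0 0 255"

```text
time_s: 67.53
tool_pos: [0.4829, -0.0837, 0.0703]
tool_rot: [180.0, 0.1, 158.1]
force: [0.0, 1.1, 5.8]
grip_width: 0.0002
grasp_force: 2.8
```

Emit:
arm_command:
  series: "0 0 -2 0 255;0 0 -3 0 255;10 0 -4 0 255;0 0 0 0 255;0 0 0 0 255;0 0 0 0 255"

```text
time_s: 68.03
tool_pos: [0.4731, -0.0797, 0.0786]
tool_rot: [180.0, 0.0, 158.1]
force: [0.8, -0.5, 0.2]
grip_width: 0.0004
grasp_force: 0.0
```

```bash
python3 - <<'E'
from h import *
o=telemetry.get_obs();print(o["tool_pos"])
wheel("w17.png")
E
```

```text
[ 0.47314722 -0.07966287  0.07863746]
red [314.6 246.2] 9 rel mm [ 7.9 -0.3]
```

Emit:
arm_command:
  series: "0 0 -20 0 255;0 0 -40 0 255;0 0 -40 0 255;0 0 -40 0 255;0 0 -40 0 255;-3 0 -26 0 255;0 0 0 0 255;0 0 0 0 255;0 0 0 0 255;0 0 0 0 255"

```text
time_s: 68.92
tool_pos: [0.4748, -0.0808, 0.283]
tool_rot: [-179.9, -0.1, 158.1]
force: [0.3, 0.7, -0.2]
grip_width: 0.0005
grasp_force: 0.0
```

```bash
python3 - <<'E'
from h import *
o=telemetry.get_obs();print(o["tool_pos"])
wheel("w18.png")
E
```

```text
[ 0.47484066 -0.0808214   0.28298594]
red [315.2 175. ] 32 rel mm [ 5.3 -0.5]
green [303.4 180.3] 12 rel mm [ 14.8 -16.5]
green [327.4 180.4] 11 rel mm [14.9 16. ]
```

Emit:
arm_command:
  series: "2 0 30 0 255;0 0 35 0 255;0 0 35 0 255;0 0 35 0 255;0 0 30 0 255;0 0 20 0 255;0 0 12 0 255;0 0 7 0 255;0 0 3 0 255;0 0 0 0 255;0 0 0 0 255;0 0 0 0 255"

```text
time_s: 69.97
tool_pos: [0.4747, -0.0802, 0.0786]
tool_rot: [179.9, 0.1, 158.1]
force: [0.0, -0.3, 0.5]
grip_width: 0.0004
grasp_force: 0.0
```

Emit:
arm_command:
  series: "1 0 1 0 255;0.5 0 1 0 255;0 0 1 0 255;0 0 1 0 255;0 0 0 0 255;0 0 0 0 255;0 0 0 0 255"

```text
time_s: 70.55
tool_pos: [0.4725, -0.0796, 0.0737]
tool_rot: [180.0, 0.0, 158.1]
force: [0.6, -0.3, -0.1]
grip_width: 0.0009
grasp_force: 0.0
```

Emit:
arm_command:
  series: "0 0 1 0 255;0 0 1 0 255;0 0 0.8 0 255;0 0 0.5 0 255;0 0 0 0 255;0 0 0 0 255;0 0 0 0 255"

```text
time_s: 71.13
tool_pos: [0.4725, -0.0796, 0.0704]
tool_rot: [180.0, -0.0, 158.1]
force: [-0.0, 0.3, 0.8]
grip_width: 0.0004
grasp_force: 0.6
```

Emit:
arm_command:
  series: "0 0 0.6 0 255;0 0 0 0 255;-1 0 0 0 255;-1 0 0 0 255;-1 0 0 0 255;-1 0 0 0 255;-1 0 0 0 255;-1 0 0 0 255;-1 0 0 0 255;-1 0 0 0 255;-1 0 0 0 255;-0.5 0 0 0 255;0 0 0 0 255;0 0 0 0 255"

```text
time_s: 72.3
tool_pos: [0.4819, -0.0834, 0.0703]
tool_rot: [180.0, 0.1, 158.1]
force: [-0.1, 0.2, 5.1]
grip_width: 0.0002
grasp_force: 2.6
```

Emit:
arm_command:
  series: "0 0 -2 0 255;0 0 -4 0 255;0 0 -20 0 255;0 0 -40 0 255;0 0 -40 0 255;0 0 -40 0 255;0 0 -40 0 255;6 0 -26 0 255;0 0 0 0 255;0 0 0 0 255;0 0 0 0 255;0 0 0 0 255"

```text
time_s: 73.3
tool_pos: [0.4748, -0.0809, 0.2802]
tool_rot: [-179.9, -0.1, 158.1]
force: [-0.3, 0.1, -0.6]
grip_width: 0.0001
grasp_force: 0.0
```

```bash
python3 - <<'E'
from h import *
o=telemetry.get_obs();print(o["tool_pos"])
wheel("w19.png")
C=cam("wrist")
S,si=shot("side","s19.png")
for e in eggs(S,si,.085,30):
    if .5<e[0][0]<.7 and -.25<e[0][1]<0: print("S",e)
E
```

```text
[ 0.47483938 -0.08085274  0.28018671]
red [315.4 182.5] 43 rel mm [14.8 -0.2]
green [304.  180.6] 13 rel mm [ 14.6 -15.5]
green [327.  180.5] 14 rel mm [14.5 15.4]
```

Emit:
arm_command:
  series: "0 30 0 0 255;0 30 0 0 255;0 30 0 0 255;0 30 0 0 255;0 30 0 0 255;0 30 0 0 255;0 30 0 0 255;0 30 0 0 255;0 30 0 0 255;0 30 0 0 255;0 0 0 0 255;0 0 0 0 255;0 0 0 0 255;0 0 0 0 255"

```text
time_s: 74.57
tool_pos: [0.5877, 0.1955, 0.2815]
tool_rot: [-179.9, -0.0, 157.9]
force: [-0.1, 0.3, -0.2]
grip_width: 0.0004
grasp_force: 0.0
```

```bash
python3 - <<'E'
from h import *
S,si=shot("side","s20.png");T,ti=shot("top","t20.png")
b=[]
for i,r in((si,(325,225,360,255)),(ti,(362,168,398,204))):
    x=blobs(cv2.inRange(cv2.cvtColor(i,cv2.COLOR_BGR2HSV),(0,0,0),(180,255,60)),r,10);print(x);b.append(x[0][0])
print(tri(S,b[0],T,b[1]),"start was .5924 -.1266 .1489")
h=cv2.cvtColor(ti,cv2.COLOR_BGR2HSV)
print(blobs(cv2.inRange(h,(0,120,60),(6,255,255))|cv2.inRange(h,(170,100,60),(180,255,255)),(335,220,365,255),2),blobs(cv2.inRange(h,(45,80,40),(80,255,255)),(335,220,370,255),2))
E
```

```text
[(array([342.4, 239.2]), 90, [339, 233, 8, 13])]
[(array([379.9, 185. ]), 91, [375, 180, 11, 11])]
(array([ 0.59194355, -0.12704568,  0.14823636]), np.float64(0.18259157747219965)) start was .5924 -.1266 .1489
[(array([355.2, 229. ]), 10, [353, 228, 5, 3])] []
```

The lid is back within 1 mm of its starting place and height. The eggs are seated, the red rib is at the green mark, and the arm is clear.

```bash
python3 -c "
from cell import env
print(env.sign_off())"
```

```text
the job is handed in; nothing more can be done
None
```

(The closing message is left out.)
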